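Load and lock the sample shuttle on the optical table

TASK

Get the sample shuttle ready to measure: lift the alignment target off the carriage's tray and stand it in the empty grey parking tray, and stand every sample cell that is on the table upright in the carriage's tray, in any order, each turned so that its window squarely faces the scanner's side of the rail. Then push the loaded carriage gently past its sticking catch and along its rail until it is fully home against the stop hidden in the end housing, and last slide the bolt all the way into the keeper on the carriage. Leave all the other things where they are.

Things in the scene. Friction and masses are not known exactly. Their poses are not given: they have to be found in the camera images.
- shuttle: Fixed shuttle unit, turned up to 0.12 rad. Dark steel base 90 x 490 x 12 mm, two steel rails along its y; origin under its middle. A white end housing (70 mm long, 68 high) at its +y end hides the stop. On its +x side: the scanner, a black block 50 x 80 mm, 112 high, with a round lens, its face at x = +95, middle at y = +60 mm; the bolt's barrel, 46 x 36 mm, 46 high, at x = +82, y = -75 mm
- tray (a point): Middle of the floor of the aluminium carriage's tray, 45 mm over the table; axes parallel to the shuttle's. Inside 68 mm wide (x), 246 mm long (y from -120 at the push plate to +126), 4 mm walls 20 mm high on both long sides and the +y end. Moves with the carriage, along +y. Windows are to look along +x of this frame, the scanner's side
- push_plate (a point): Middle of the top edge of the black upright push plate at the carriage's -y end: 40 mm wide (x), 10 mm thick (y), top 93 mm over the table. Push on its -y face, towards +y; nothing stands behind it
- carriage (a joint): Travel of the carriage (about 0.8 kg) along the shuttle's +y in m; 0 to 0.006 at the start, the loading end. At about 0.007 it meets a hidden sprung catch that takes some 12 to 18 N to overcome; past about 0.018 it breaks free and slides with about 3 N of friction, staying where it is left. Fully home against the hidden stop at 0.140
- bolt (a joint): Travel of the bolt in m: 0 drawn back, 0.024 fully in; moves along the shuttle's -x, towards the carriage, against about 2 N and stays where it is left. The keeper, two steel cheeks 16 mm apart under a strap on the carriage's +x side near the push plate, lines up with the 12 mm bolt only when the carriage is home
- bolt_knob (a point): Middle of the top of the bolt's upright round steel knob, 12 mm diameter, top 84 mm over the table, 38 mm of it free above the barrel; moves with the bolt
- target: Alignment target: white upright plate 40 mm (its x) x 10 mm (its y), top at 76 mm, with black rings, on a dark steel foot 46 x 46 x 12 mm; 0.15 kg. Origin under the middle of the foot, z up. At the start it stands on the carriage's tray
- park: Fixed empty shallow grey parking tray 120 x 120 mm outside, wall 4 mm thick and 12 mm high, floor 4 mm thick; origin under its middle. Stands beside the shuttle, on the left or the right
- cell_a: Sample cell (three or four identical ones are there): upright cylinder 40 mm diameter, 66 tall, 0.14 to 0.28 kg, heavy steel foot, black cap from 46 to 66 mm; a window frame 18 mm wide stands 5 mm proud of its side on its +x, from 22 to 42 mm up, and a pale line on the cap points the same way. Origin under its foot. At first on the table between robot and shuttle
- cell_b: Sample cell (three or four identical ones are there): upright cylinder 40 mm diameter, 66 tall, 0.14 to 0.28 kg, heavy steel foot, black cap from 46 to 66 mm; a window frame 18 mm wide stands 5 mm proud of its side on its +x, from 22 to 42 mm up, and a pale line on the cap points the same way. Origin under its foot. At first on the table between robot and shuttle
- cell_c: Sample cell (three or four identical ones are there): upright cylinder 40 mm diameter, 66 tall, 0.14 to 0.28 kg, heavy steel foot, black cap from 46 to 66 mm; a window frame 18 mm wide stands 5 mm proud of its side on its +x, from 22 to 42 mm up, and a pale line on the cap points the same way. Origin under its foot. At first on the table between robot and shuttle
- cell_d: Sample cell (three or four identical ones are there): upright cylinder 40 mm diameter, 66 tall, 0.14 to 0.28 kg, heavy steel foot, black cap from 46 to 66 mm; a window frame 18 mm wide stands 5 mm proud of its side on its +x, from 22 to 42 mm up, and a pale line on the cap points the same way. Origin under its foot. At first on the table between robot and shuttle
- window_a (a point): Middle of the window's face of cell_a: 25 mm out along the cell's +x, 32 mm up
- window_b (a point): Middle of the window's face of cell_b: 25 mm out along the cell's +x, 32 mm up
- window_c (a point): Middle of the window's face of cell_c: 25 mm out along the cell's +x, 32 mm up
- window_d (a point): Middle of the window's face of cell_d: 25 mm out along the cell's +x, 32 mm up
- goggles: Laser goggles with amber lenses, a bystander, to be left alone; about 140 mm wide, 35 mm high, with two 120 mm temples along its +x; origin under the middle of the front
- screw_box: Fixed clear divided screw box 110 x 110 x 30 mm, in the place opposite the parking tray, not part of the job; origin under its middle
- driver: Screwdriver 170 mm long, lying, a bystander, to be left alone
- solvent: Closed jar 52 mm diameter, 80 mm high, a bystander, to be left alone; origin under its foot
- collar: Plain dark steel disc 32 mm diameter, 20 mm high, a bystander among the cells, to be left alone; origin under its foot
Things that resemble listed ones, but are neither listed nor needed, are in the scene too. Leave any pink look-alike of the target alone.

How it is judged:
By the outcome, as a careful person would: the job done as asked, in the order asked, and still so for the second after the job is handed in, with the robot touching nothing.
Of cell_a, cell_b, cell_c, cell_d only 3 to 4 are there at a start; the rules pass over those that are not, and their reading is None.
At some moment in a run one of cell_a, cell_b, cell_c, cell_d may be knocked a few centimetres aside while the robot is not near it.
Once in a run the grip may slacken for a moment while it holds something.
It also fails if it takes over 208 s, if anything falls off the work surface, if the arm or the gripper's body presses on something with over 40 N, if the wrist force passes 120 N, or if a joint passes its speed limit or range.

ROBOT

A 6-joint arm with a two-finger parallel gripper is mounted at the origin on the work surface. World frame = base frame: x ahead of the robot, y to its left, z up, the work surface at z = 0. Lengths are in mm, angles in degrees, forces in N, time in s.
With the tool pointing down it reaches from about 300 to 950 mm from the base axis. Payload 3.1 kg.
Tool frame: the origin (TCP) lies midway between the tips of the shut fingers; the grasp point (between the pads) lies behind it (tcp_to_grasp is the z of the grasp point in the tool frame, in mm); z points along the fingers, y is the direction in which the jaws open and shut (so a half turn about z gives the same grasp; the last joint's range is limited). The gripper opens to 85 mm and grips with 20 to 120 N. Pads are 22 mm wide; open, the fingers measure 114 mm over their backs; the gripper's body (76 mm by 85 mm) begins 54 mm behind the grasp point. The pads swing forward as they close: fully open they stand 13 mm farther back than shut.
Start: joints at [-78.936, 17.653, 93.61, -0, 68.738, -3.994], TCP at [162.338, -603.555, 231.272] pointing down, gripper open.
Joint ranges: [-175.34, 175.34], [-45.06, 112.39], [2.9, 150.54], [-68.45, 248.45], [3.09, 151.38], [-168.51, 168.51]. Speed limits (degrees/s): [159.86, 159.86, 180, 180, 180, 180].

INTERFACE

Orientations are given as a 3x3 rotation matrix whose columns are the frame's x, y, z axes.
In Python, from plant import get_state, capture, calibration, finish_job, tcp_to_grasp gives the robot as it stands. The module is installed in compiled form; this text tells all that it offers.
- The arm moves only by the shell command python3 -m jog 'ROWS' [FORCE]. ROWS is a JSON object of lists of equal length, an entry for each row: "twist": the turn, a rotation vector about the tool's x, y, z in units of 5 degrees (1.0 is 5 degrees), a list of three; "slide": the shift along the tool's x, y, z in units of 25 mm (1.0 is 25 mm), a list of three; "grip": the opening, from -1 (shut) to 1 (fully open), so that 0 is half open. In form: {"twist": [[wx, wy, wz], ...], "slide": [[x, y, z], ...], "grip": [grip, ...]}. A call has 1 to 10 rows; each row shifts and turns the commanded pose from where the row before left it, along the tool's axes as they then stand; what a row does not reach is not made up. A row lasts 1/12 s, in which the tool goes at most 41.7 mm and 7.16 degrees, less where a joint would pass 70% of its speed; a pose out of reach is approached as far as the arm can. A call is refused whole if a number of a shift passes 1 or a number of a turn 1, either way. A call with a gripper value outside its range is refused whole. The fingers move at their own pace and stop on an object; FORCE is the grip in N (left out, the last holds). Time passes only in rows, so rows that do not move let the fingers close. It gives the time, the measured TCP pose, the force and the opening at its end, in the units of the state.
- get_state(): the state, without advancing time (a new reading comes with each control period).
- capture(name): name is "scene" or "top" or "wrist"; returns the picture (384x512x3 uint8, blue, green, red); there is no depth.
- calibration(name): a dict with "mtx" (3x3 intrinsics, pixels), "distortion" ([k1, k2, p1, p2, k3] as OpenCV has them; the pictures are not rectified), "eye" and "rotation" of the camera in the world. Camera axes: x right, y up, looking along -z (the intrinsics and any distortion apply to the point x, -y, -z); pixel columns grow to the right and rows downward; lengths in mm; the calibration is good to about 2 mm. A picture is of the moment at which its call begins: read the wrist's pose just before it. calibration takes no time and is no camera call; for the wrist camera it gives the pose at the moment of the call.
- finish_job(): hands the job in, once; it reports no verdict.
The state is a dict: "time": time; "joints": joint angles; "joint_velocities": joint speeds; "effort": joint torques, N m; "tcp_pos": TCP position; "orientation": TCP orientation; "ft_force": force on the tool from outside, world axes, zero at the start; "wrist_torque": the same for the moment, N m; "opening": finger opening in mm.
Only numpy, scipy, OpenCV 4.12 (cv2) and the standard library are available. Lean on these libraries where they do the work, as an engineer would, in place of code of your own. Each camera call takes 0.05 s, during which the arm holds its last target.

## Working session

There is one attempt and no reset: what is moved stays moved. The work goes in short steps, Python scripts to look and compute and a shell command to move; the robot and the scene stay as the last step left them, time stands still between calls to the robot, and variables do not carry over. Pictures are saved under pics/ and viewed, and the job is handed in when it is done.

```bash
mkdir -p pics; ls; python3 - <<'E'
from plant import *
import cv2
print(get_state()); print(tcp_to_grasp)
for n in ["scene","top","wrist"]:
    c=calibration(n); print(n,c)
    cv2.imwrite(f"pics/{n}0.png",capture(n))
E
```

```text
pics
{'time': 0.0, 'joints': array([-7.89360497e+01,  1.77077819e+01,  9.36921668e+01, -4.64423534e-04,
        6.87376942e+01, -3.99342701e+00]), 'joint_velocities': array([-0.05924713, -0.04809614, -0.01864168, -0.09533164, -0.00527528,
       -0.04271831]), 'effort': array([ 9.18533806e-04, -4.15249658e+01, -2.76666570e+01, -1.59848037e-05,
        1.02214052e-02,  2.10361797e-06]), 'tcp_pos': array([ 162.17461036, -602.70997929,  229.98947541]), 'orientation': array([[ 9.65665426e-01,  2.59788502e-01, -4.68429272e-04],
       [ 2.59788875e-01, -9.65662565e-01,  2.35621814e-03],
       [ 1.59773768e-04, -2.39701111e-03, -9.99997114e-01]]), 'ft_force': array([ 1.09198501,  0.2117879 , -0.04807783]), 'wrist_torque': array([0.02321422, 0.05398072, 0.04583007]), 'opening': 85.38621092604001}
-18.700000000000003
scene {'mtx': array([[434.14443034,   0.        , 253.42022253],
       [  0.        , 434.14443034, 193.14495815],
       [  0.        ,   0.        ,   1.        ]]), 'distortion': array([-0.1665552,  0.       ,  0.       ,  0.       ,  0.       ]), 'eye': array([1478.6166771
[... 432 characters left out ...]
  ]), 'eye': array([ 481.99235612,   -2.80296389, 1277.63248501]), 'rotation': array([[ 0.02604804,  0.99771057, -0.06241093],
       [-0.99963062,  0.02648069,  0.00611505],
       [ 0.00775374,  0.06222859,  0.9980318 ]])}
wrist {'mtx': array([[306.87905017,   0.        , 262.0637939 ],
       [  0.        , 306.87905017, 191.09191424],
       [  0.        ,   0.        ,   1.        ]]), 'distortion': array([-0.06996725,  0.        ,  0.        ,  0.        ,  0.        ]), 'eye': array([ 232.89403616, -582.83938486,  372.44926029]), 'rotation': array([[ 0.25969786,  0.92513494,  0.27691579],
       [-0.96568471,  0.2497321 ,  0.07132262],
       [-0.00317171, -0.28593568,  0.95824356]])}
```

View pics/top0.png

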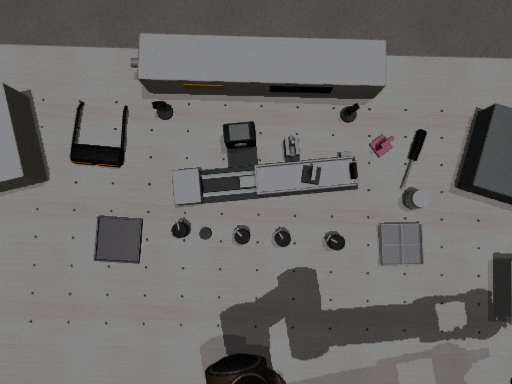

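View pics/scene0.png

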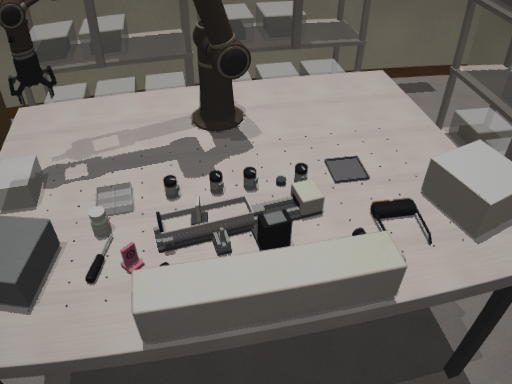

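```bash
cat > h.py <<'E'
import numpy as np, cv2
from plant import *
def ray(n,px,cal=None):
    c=cal or calibration(n)
    u=cv2.undistortPoints(np.array([[px]],float),c["mtx"],np.array(c["distortion"]))[0,0]
    d=c["rotation"]@np.array([u[0],-u[1],-1.0]); return c["eye"],d
def at(n,px,z,cal=None):
    e,d=ray(n,px,cal); t=(z-e[2])/d[2]; return e+t*d
def proj(n,P,cal=None):
    c=cal or calibration(n); P=np.atleast_2d(np.array(P,float))
    q=(P-c["eye"])@c["rotation"]; q=q*[1,-1,-1]
    r,_=cv2.projectPoints(q,np.zeros(3),np.zeros(3),c["mtx"],np.array(c["distortion"])); return r[:,0]
def crop(img,x0,y0,x1,y1,s,fn):
    cv2.imwrite(fn,cv2.resize(img[y0:y1,x0:x1],None,fx=s,fy=s,interpolation=cv2.INTER_CUBIC))
E
python3 - <<'E'
import cv2
i=cv2.imread('pics/top0.png')
cv2.imwrite('pics/top0a.png',cv2.resize(i[60:250,130:400],None,fx=2.9,fy=2.9,interpolation=cv2.INTER_CUBIC))
E
```

```text
(no output)
```

View pics/top0a.png

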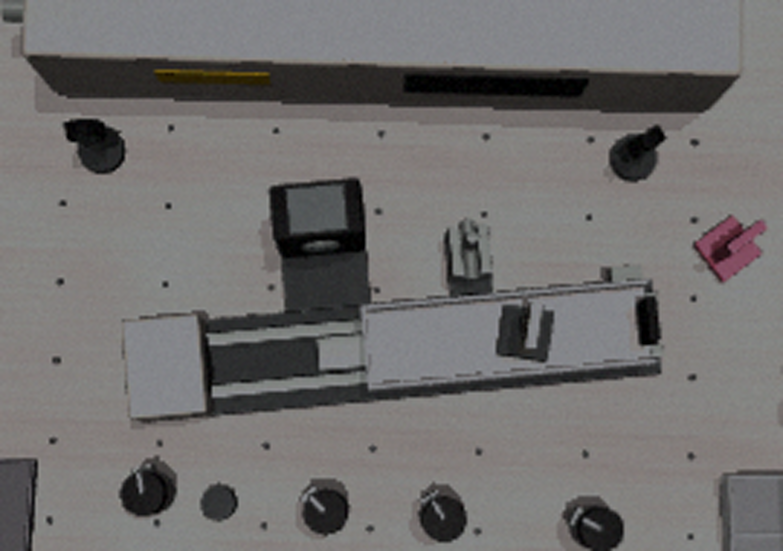

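View pics/wrist0.png

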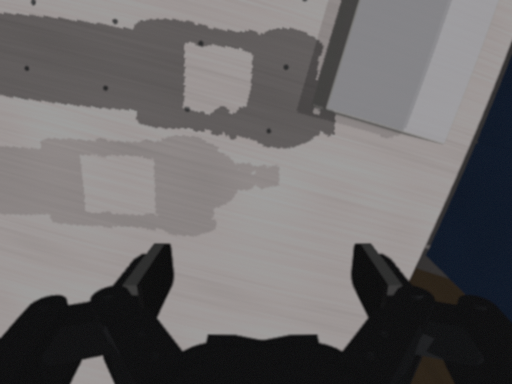

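```bash
python3 - <<'E'
from h import *
i=cv2.imread('pics/top0.png')
f=lambda x,y:(130+x/2.9,60+y/2.9)
def p(n,x,y,z): print(n,np.round(at("top",f(x-1,y-1),z),1))
for q in [(122,321),(204,311),(213,411),(132,421)]: p("housing",*q,68)
p("base BR",660,374,12); p("plate",648,320,93);p("knob",467,227,84)
for q in [(363,308),(369,389)]: p("tray+y",*q,65)
p("barcorner scanner",280,255,112);p("scanner",364,247,112)
for q in [(145,493),(326,511),(442,517),(597,527)]: p("cell",*q,66)
p("collar",219,503,20); p("target foot c",525,331,57); p("target plate top",534,325,121)
for q in [(98,217),(142,217),(141,262),(95,261)]: print("park",np.round(at("top",q,12),1))
crop(i,160,140,365,260,3.9,'pics/a.png'); crop(i,85,200,260,275,4.5,'pics/b.png');crop(i,220,200,430,275,3.8,'pics/c.png')
E
```

```text
housing [606.6 226.4  68. ]
housing [617.5 153.6  68. ]
housing [528.4 142.6  68. ]
housing [517.6 214.1  68. ]
base BR [ 576.1 -266.7   12. ]
plate [ 617.3 -238.6   93. ]
knob [696.8 -78.7  84. ]
tray+y [624.4  11.7  65. ]
tray+y [551.8   4.4  65. ]
barcorner scanner [662.9  84.1 112. ]
scanner [671.9  11.8 112. ]
cell [454.1 200.5  66. ]
cell [442.3  39.7  66. ]
cell [439.7 -63.4  66. ]
cell [ 434.4 -201.3   66. ]
collar [445.6 139.9  20. ]
target foot c [ 608.4 -134.9   57. ]
target plate top [ 607.2 -135.5  121. ]
park [481.2 429.5  12. ]
park [484.2 311.9  12. ]
park [364.2 309.4  12. ]
park [363.8 431.8  12. ]
```

View pics/a.png

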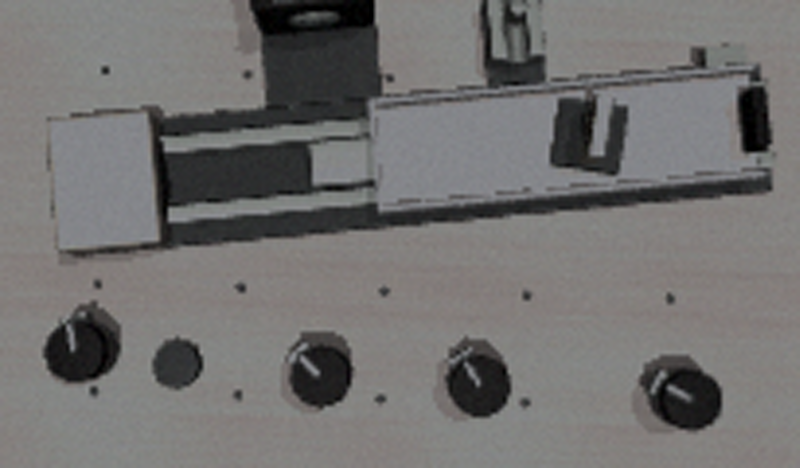

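View pics/b.png

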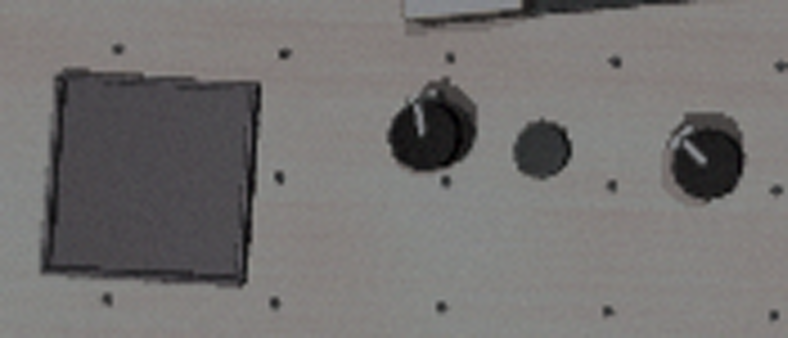

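View pics/c.png

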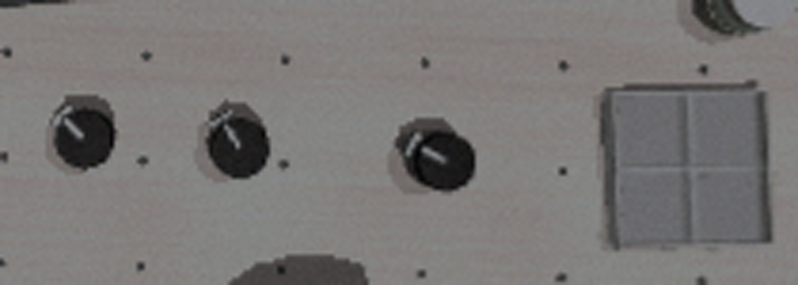

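```bash
cat >> h.py <<'E'
def go(goal,yaw):
    """print turn (units, about tool z) and slide units in the tool frame after the turn"""
    s=get_state(); R=s["orientation"]
    y0=np.degrees(np.arctan2(R[1,0],R[0,0])); d=yaw-y0
    c,si=np.cos(np.radians(yaw)),np.sin(np.radians(yaw))
    T=np.array([[c,si,0],[si,-c,0],[0,0,-1]])
    v=T.T@(np.array(goal,float)-s["tcp_pos"])/25
    tilt=np.degrees([R[0,2],R[1,2]])
    print("t",round(s["time"],2),"tcp",np.round(s["tcp_pos"],1),"yaw",round(y0,2),"tilt",np.round(tilt,2),"open",round(s["opening"],1),"F",np.round(s["ft_force"],1))
    print("twist z units",round(-d/5,3),"slide",np.round(v,3))
E
python3 - <<'E'
from h import *
go([500,-120,320],6.7)
E
```

```text
t 0.15 tcp [ 162.2 -602.9  230.3] yaw 15.06 tilt [-0.02  0.1 ] open 85.4 F [-0.1  0.6 -0.5]
twist z units 1.671 slide [ 15.674 -17.608  -3.588]
```

```bash
python3 -m jog '{"twist":[[0,0,0.84],[0,0,0.83],[0,0,0],[0,0,0],[0,0,0],[0,0,0],[0,0,0],[0,0,0],[0,0,0],[0,0,0]],"slide":[[0,0,-1],[0,0,-1],[0.8,-0.9,-0.8],[0.8,-0.9,-0.8],[0.88,-0.98,0],[0.88,-0.98,0],[0.88,-0.98,0],[0.88,-0.98,0],[0.88,-0.98,0],[0.88,-0.98,0]],"grip":[1,1,1,1,1,1,1,1,1,1]}' 40
python3 -m jog '{"twist":[[0,0,0],[0,0,0],[0,0,0],[0,0,0],[0,0,0],[0,0,0],[0,0,0],[0,0,0],[0,0,0],[0,0,0]],"slide":[[0.88,-0.98,0],[0.88,-0.98,0],[0.88,-0.98,0],[0.88,-0.98,0],[0.88,-0.98,0],[0.88,-0.98,0],[0.88,-0.98,0],[0.88,-0.98,0],[0.88,-0.98,0],[0.88,-0.98,0]],"grip":[1,1,1,1,1,1,1,1,1,1]}'
python3 - <<'E'
from h import *
go([500,-120,320],6.7)
E
```

```text
time: 0.98
tcp_pos: [311.2, -391.2, 321.0]
orientation: [[0.993, 0.116, -0.0], [0.116, -0.993, 0.0], [-0.0, -0.0, -1.0]]
ft_force: [0.3, -0.3, 0.1]
opening: 85.7
time: 1.82
tcp_pos: [501.1, -122.1, 321.0]
orientation: [[0.993, 0.117, -0.0], [0.117, -0.993, 0.0], [-0.0, -0.0, -1.0]]
ft_force: [-0.5, -0.4, 0.3]
opening: 85.4
t 1.82 tcp [ 501.1 -122.1  321. ] yaw 6.72 tilt [-0.02  0.  ] open 85.4 F [-0.5 -0.4  0.3]
twist z units 0.003 slide [-0.033 -0.09   0.041]
```

Motion is accurate. Look with the wrist camera.

```bash
python3 - <<'E'
from h import *
import pickle
c=calibration("wrist"); im=capture("wrist"); cv2.imwrite("pics/w1.png",im); pickle.dump(c,open("pics/w1.pkl","wb"))
cv2.imwrite("pics/w1b.png",cv2.resize(im,(800,600),interpolation=cv2.INTER_CUBIC))
E
```

```text
(no output)
```

View pics/w1b.png

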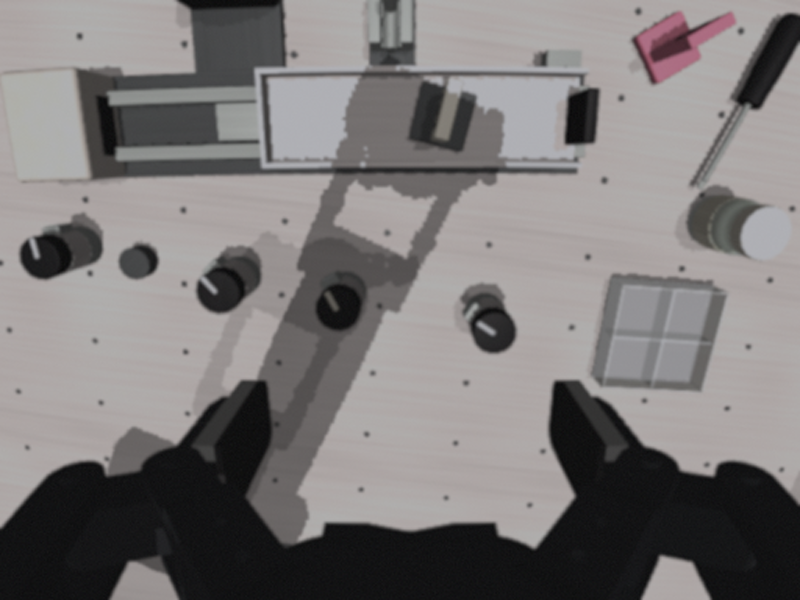

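```bash
cat > m.py <<'E'
from h import *
import pickle
from scipy.optimize import least_squares
E
python3 - <<'E'
from m import *
im=cv2.imread("pics/w1.png")
crop(im,160,30,400,120,3.3,'pics/w1c.png')
crop(im,0,30,200,125,4,'pics/w1d.png')
E
```

```text
(no output)
```

View pics/w1c.png

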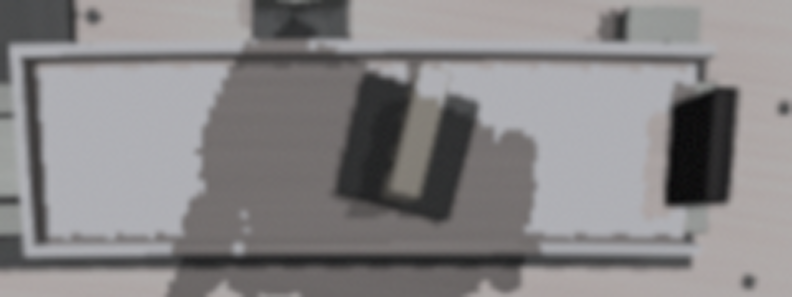

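View pics/w1d.png

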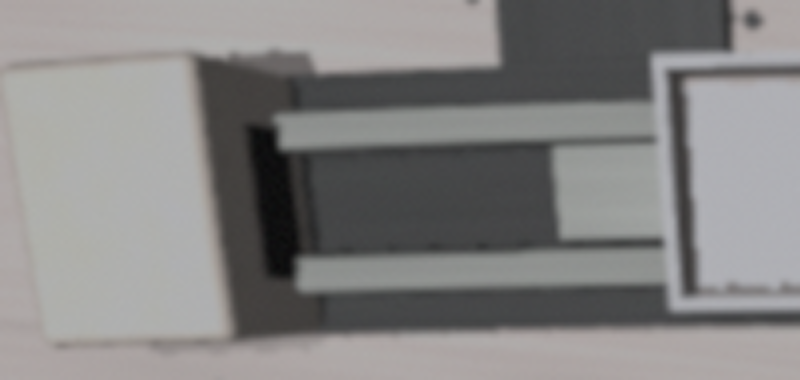

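```bash
cat >> m.py <<'E'
def fitsh(obs,free=('sx','sy','th','ty'),p0=(590,-20,np.radians(6.7),-110)):
    def w(p,l):
        sx,sy,th,ty=p; x,y,z,mv=l; y=y+(ty if mv else 0)
        return [sx+x*np.cos(th)-y*np.sin(th), sy+x*np.sin(th)+y*np.cos(th), z]
    def f(p): return np.concatenate([ (proj(n,[w(p,l)],c)[0]-px)[np.array(m)==1] for n,c,px,l,m in obs])
    r=least_squares(f,p0,loss='soft_l1'); return r.x,f(r.x),w
E
python3 - <<'E'
from m import *
c=pickle.load(open("pics/w1.pkl","rb")); t=calibration("top")
C=lambda u,v:np.array([160+(u+.5)/3.3-.5,30+(v+.5)/3.3-.5]); D=lambda u,v:np.array([(u+.5)/4-.5,30+(v+.5)/4-.5])
A=lambda u,v:np.array([160+(u+.5)/3.9-.5,140+(v+.5)/3.9-.5])
b=(1,1)
o=[("w",c,C(11,45),(38,130,65,1),b),("w",c,C(23,256),(-38,130,65,1),b),("w",c,C(712,46),(38,-100,65,1),(0,1)),("w",c,C(692,256),(-38,-100,65,1),(0,1)),
("w",c,D(3,66),(45,245,68,0),b),("w",c,D(192,52),(45,175,68,0),b),("w",c,D(235,338),(-45,175,68,0),b),("w",c,D(48,345),(-45,245,68,0),b),("w",c,C(722,146),(0,-125,93,1),b)]
for L in (o,):
    p,r,w=fitsh(L); print(np.round(p,2),np.degrees(p[2]),np.round(r,1))
t2=[("t",t,A(48,117),(45,245,68,0),b),("t",t,A(158,107),(45,175,68,0),b),("t",t,A(166,242),(-45,175,68,0),b),("t",t,A(60,252),(-45,245,68,0),b),("t",t,A(772,190),(-45,-245,12,0),b),("t",t,A(369,100),(38,130,65,1),b),("t",t,A(378,210),(-38,130,65,1),b),("t",t,A(758,118),(0,-125,93,1),b)]
p2,r,w=fitsh(t2); print(np.round(p2,2),np.degrees(p2[2]),np.round(r,1))
p3,r,w=fitsh(o+t2); print(np.round(p3,2),np.degrees(p3[2]),np.round(r,1))
print("tray",w(p3,(0,0,45,1)),"plate",w(p3,(0,-125,93,1)))
foot=np.array([at("w",C(*q),57,c)[:2] for q in [(362,72),(478,100),(445,222),(337,193)]]); print(np.round(foot,1),foot.mean(0))
pl=np.array([at("w",C(*q),121,c)[:2] for q in [(416,63),(449,68),(420,200),(388,195)]]); print(np.round(pl,1),pl.mean(0))
d=foot[0]-foot[3];d2=foot[1]-foot[2]; print(np.degrees(np.arctan2(d[1],d[0])),np.degrees(np.arctan2(d2[1],d2[0])))
d=pl[0]-pl[3];d2=pl[1]-pl[2]; print(np.degrees(np.arctan2(d[1],d[0])),np.degrees(np.arctan2(d2[1],d2[0])), np.linalg.norm(d))
B=lambda u,v:(u/1.5625,v/1.5625)
for n,q in zip("abcd",[(46,257),(220,290),(339,307),(494,330)]): print(n,np.round(at("w",B(*q),66,c),1))
E
```

```text
[ 5.9274e+02 -2.0550e+01  1.2000e-01 -9.7830e+01] 6.738173206650277 [-0.5  0.1  0.3  0.2 -0.6 -0.  -1.6 -0.9  1.2 -1.   0.8  1.1 -1.   1.
  0.2  0.5]
[ 5.9265e+02 -2.3200e+01  1.2000e-01 -9.6330e+01] 6.702893863606096 [ 0.2 -0.1 -1.   0.  -0.2 -0.  -0.1 -0.1  1.5  0.2 -0.5 -0.2 -0.2  0.6
  0.8 -0.3]
[ 5.9282e+02 -2.1620e+01  1.2000e-01 -9.6930e+01] 6.731458622739731 [-0.4  0.1  0.4  0.2 -0.5  0.  -0.9 -0.9  2.  -1.1  1.6  1.1 -0.3  0.9
  0.4  0.5 -0.4 -0.1 -1.6 -0.  -0.8 -0.1 -0.7 -0.1  1.   0.  -0.9 -0.3
 -0.6  0.5  0.5 -0.5]
tray [np.float64(604.1773692678718), np.float64(-117.87627388932785), 45] plate [np.float64(618.8293725592914), np.float64(-242.01457901529702), 93]
[[ 632.5 -114. ]
 [ 627.9 -158.5]
 [ 582.3 -152.5]
 [ 588.  -109.8]] [ 607.66500919 -133.67364704]
[[ 627.9 -130.2]
 [ 627.7 -140.7]
 [ 586.8 -137.1]
 [ 587.1 -126.6]] [ 607.37531654 -133.6726097 ]
-5.366932928877895 -7.537966748841498
-5.041063195591514 -5.065463835442602 40.99410643286071
a [456.1 197.2  66. ]
b [444.1  38.9  66. ]
c [440.9 -65.7  66. ]
d [ 435.7 -203.3   66. ]
```

```bash
python3 - <<'E'
from h import *
go([607.5,-133.7,180],-5.3)
E
```

```text
t 1.87 tcp [ 504.2 -117.4  321.1] yaw 6.89 tilt [0.2  0.32] open 85.3 F [3.  1.9 0.1]
twist z units 2.438 slide [4.176 0.267 5.644]
```

```bash
python3 -m jog '{"twist":[[0,0,0.82],[0,0,0.81],[0,0,0.81],[0,0,0],[0,0,0],[0,0,0],[0,0,0],[0,0,0]],"slide":[[0,0,0],[0,0,0],[0,0,0],[0.84,0.05,1],[0.84,0.05,1],[0.84,0.05,1],[0.84,0.05,1],[0.84,0.05,0.6]],"grip":[0.2,0.2,0.2,0.2,0.2,0.2,0.2,0.2]}' 40
python3 - <<'E'
from h import *
go([607.5,-133.7,84],-5.3)
E
```

```text
time: 2.53
tcp_pos: [603.4, -139.8, 202.5]
orientation: [[0.995, -0.096, -0.005], [-0.096, -0.995, 0.001], [-0.005, -0.001, -1.0]]
ft_force: [-0.6, -0.5, -0.3]
opening: 51.5
t 2.53 tcp [ 603.4 -139.8  202.5] yaw -5.5 tilt [-0.28  0.08] open 51.5 F [-0.6 -0.5 -0.3]
twist z units -0.039 slide [ 0.142 -0.258  4.742]
```

```bash
python3 -m jog '{"twist":[[0,0,0],[0,0,0],[0,0,0]],"slide":[[0.15,-0.2,0.8],[0,0,0],[0,0,0]],"grip":[0.2,0.2,0.2]}'
python3 - <<'E'
from h import *
go([607.5,-133.7,84],-5.3)
c=calibration("wrist"); im=capture("wrist"); cv2.imwrite("pics/w2.png",im)
print(proj("w",[[607.5,-133.7,121],[607.5,-133.7,0]],c))
E
```

```text
time: 2.78
tcp_pos: [607.1, -135.0, 184.3]
orientation: [[0.995, -0.095, -0.005], [-0.095, -0.995, 0.001], [-0.005, -0.001, -1.0]]
ft_force: [-0.4, 0.3, 0.1]
opening: 51.3
t 2.78 tcp [ 607.1 -135.   184.3] yaw -5.47 tilt [-0.29  0.07] open 51.3 F [-0.4  0.3  0.1]
twist z units -0.033 slide [ 0.012 -0.054  4.01 ]
[[262.46594051 205.89168305]
 [262.54710346 168.31922878]]
```

View pics/w2.png

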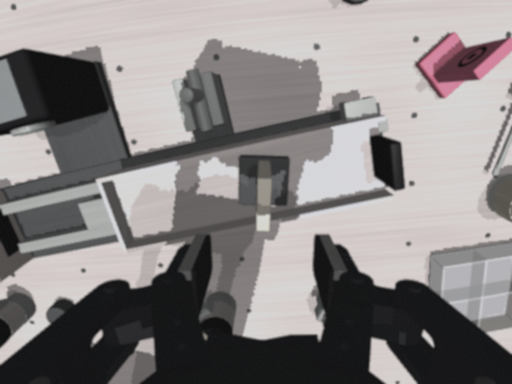

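The target's plate top runs (263,162)–(263,230), matching the predicted (262,206), and is square to the jaws; the pink look-alike is far off at (465,60). Descend and grip.

```bash
python3 -m jog '{"twist":[[0,0,0],[0,0,0],[0,0,0],[0,0,0],[0,0,0],[0,0,0],[0,0,0],[0,0,0],[0,0,0],[0,0,0]],"slide":[[0.01,-0.05,1],[0,0,1],[0,0,1],[0,0,0.7],[0,0,0.3],[0,0,0],[0,0,0],[0,0,0],[0,0,0],[0,0,0]],"grip":[0.2,0.2,0.2,0.2,0.2,0.2,-1,-1,-1,-1]}' 50
python3 -m jog '{"twist":[[0,0,0],[0,0,0],[0,0,0],[0,0,0],[0,0,0],[0,0,0],[0,0,0],[0,0,0]],"slide":[[0,0,0],[0,0,0],[0,0,-0.5],[0,0,-1],[0,0,-1],[0,0,-0.5],[0,0,0],[0,0,0]],"grip":[-1,-1,-1,-1,-1,-1,-1,-1]}'
python3 - <<'E'
from h import *
go([423,371,140],-5.3)
cv2.imwrite("pics/w3.png",capture("wrist"))
E
```

```text
time: 3.67
tcp_pos: [610.4, -134.7, 88.2]
orientation: [[0.995, -0.096, 0.003], [-0.096, -0.995, -0.001], [0.003, 0.001, -1.0]]
ft_force: [-0.8, -0.6, 4.1]
opening: 9.3
time: 4.33
tcp_pos: [609.4, -134.2, 161.9]
orientation: [[0.995, -0.096, 0.001], [-0.096, -0.995, -0.0], [0.001, 0.0, -1.0]]
ft_force: [-0.1, 0.5, -1.1]
opening: 9.2
t 4.33 tcp [ 609.4 -134.2  161.9] yaw -5.49 tilt [ 0.08 -0.02] open 9.2 F [-0.1  0.5 -1.1]
twist z units -0.038 slide [ -9.292 -19.433   0.876]
```

View pics/w3.png

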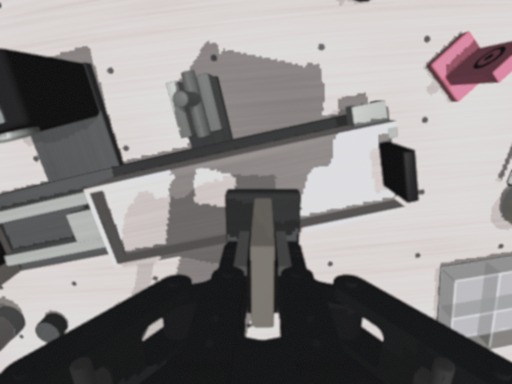

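```bash
python3 -m jog '{"twist":[[0,0,0],[0,0,0],[0,0,0],[0,0,0],[0,0,0],[0,0,0],[0,0,0],[0,0,0],[0,0,0],[0,0,0]],"slide":[[-0.1,-0.5,0],[-0.46,-0.9,0],[-0.46,-0.97,0],[-0.46,-0.97,0],[-0.46,-0.97,0],[-0.46,-0.97,0],[-0.46,-0.97,0],[-0.46,-0.97,0],[-0.46,-0.97,0],[-0.46,-0.97,0]],"grip":[-1,-1,-1,-1,-1,-1,-1,-1,-1,-1]}' 50
python3 -m jog '{"twist":[[0,0,0],[0,0,0],[0,0,0],[0,0,0],[0,0,0],[0,0,0],[0,0,0],[0,0,0],[0,0,0],[0,0,0]],"slide":[[-0.46,-0.97,0],[-0.46,-0.97,0],[-0.46,-0.97,0],[-0.46,-0.97,0],[-0.46,-0.97,0],[-0.46,-0.97,0],[-0.46,-0.97,0],[-0.46,-0.97,0],[-0.46,-0.5,0],[-0.3,-0.2,0]],"grip":[-1,-1,-1,-1,-1,-1,-1,-1,-1,-1]}'
python3 - <<'E'
from h import *
go([423,371,140],-5.3)
E
```

```text
time: 5.22
tcp_pos: [522.9, 105.7, 159.3]
orientation: [[0.995, -0.096, -0.004], [-0.096, -0.995, 0.0], [-0.004, 0.0, -1.0]]
ft_force: [0.6, 0.3, -0.4]
opening: 8.9
time: 6.05
tcp_pos: [432.4, 326.8, 159.5]
orientation: [[0.996, -0.093, -0.003], [-0.093, -0.996, -0.001], [-0.003, 0.001, -1.0]]
ft_force: [-0.4, -0.6, -1.3]
opening: 9.4
t 6.05 tcp [432.4 326.8 159.5] yaw -5.35 tilt [-0.2  -0.05] open 9.4 F [-0.4 -0.6 -1.3]
twist z units -0.011 slide [-0.539 -1.724  0.78 ]
```

```bash
python3 -m jog '{"twist":[[0,0,0],[0,0,0],[0,0,0],[0,0,0],[0,0,0]],"slide":[[-0.3,-0.8,0.4],[-0.24,-0.7,0.7],[0,-0.2,0.7],[0,0,0],[0,0,0]],"grip":[-1,-1,-1,-1,-1]}'
python3 - <<'E'
from h import *
go([423,371,47],-5.3)
import pickle
c=calibration("wrist"); cv2.imwrite("pics/w4.png",capture("wrist"))
E
```

```text
time: 6.47
tcp_pos: [423.8, 367.2, 114.1]
orientation: [[0.995, -0.095, -0.005], [-0.095, -0.995, -0.004], [-0.004, 0.004, -1.0]]
ft_force: [0.7, -0.9, -1.5]
opening: 9.2
t 6.47 tcp [423.8 367.2 114.1] yaw -5.45 tilt [-0.26 -0.22] open 9.2 F [ 0.7 -0.9 -1.5]
twist z units -0.031 slide [-0.044 -0.15   2.684]
```

View pics/w4.png

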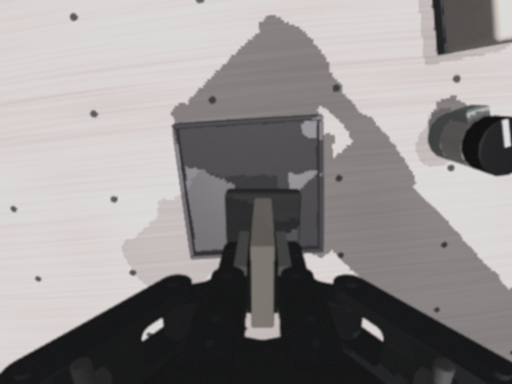

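```bash
python3 -m jog '{"twist":[[0,0,0],[0,0,0],[0,0,0],[0,0,0],[0,0,0],[0,0,0],[0,0,0]],"slide":[[0,-0.15,1],[0,0,0.9],[0,0,0.5],[0,0,0.1],[0,0,0.04],[0,0,0],[0,0,0]],"grip":[-1,-1,-1,-1,-1,-1,-1]}'
python3 - <<'E'
from h import *
go([423,371,47],-5.3)
E
```

```text
time: 7.1
tcp_pos: [427.4, 373.0, 54.2]
orientation: [[0.995, -0.096, 0.002], [-0.096, -0.995, 0.002], [0.002, -0.002, -1.0]]
ft_force: [-0.1, 0.2, -1.4]
opening: 9.5
t 7.1 tcp [427.4 373.   54.2] yaw -5.51 tilt [0.12 0.09] open 9.5 F [-0.1  0.2 -1.4]
twist z units -0.043 slide [-0.169  0.095  0.29 ]
```

```bash
python3 -m jog '{"twist":[[0,0,0],[0,0,0],[0,0,0],[0,0,0]],"slide":[[0,0,0.1],[0,0,0.08],[0,0,0],[0,0,0]],"grip":[-1,-1,-1,-1]}'; python3 -m jog '{"twist":[[0,0,0],[0,0,0],[0,0,0]],"slide":[[0,0,0.06],[0,0,0],[0,0,0]],"grip":[-1,-1,-1]}'
```

```text
time: 7.43
tcp_pos: [426.2, 372.4, 48.4]
orientation: [[0.995, -0.096, 0.0], [-0.096, -0.995, -0.0], [0.0, 0.0, -1.0]]
ft_force: [0.4, 0.1, -2.2]
opening: 9.5
time: 7.68
tcp_pos: [426.5, 372.6, 47.2]
orientation: [[0.995, -0.096, 0.0], [-0.096, -0.995, 0.0], [0.0, -0.0, -1.0]]
ft_force: [-1.1, -0.5, 1.5]
opening: 9.2
```

```bash
python3 -m jog '{"twist":[[0,0,0],[0,0,0],[0,0,0],[0,0,0],[0,0,0],[0,0,0],[0,0,0],[0,0,0],[0,0,0]],"slide":[[0,0,0.04],[0,0,0],[0,0,0],[0,0,0],[0,0,0],[0,0,-0.6],[0,0,-1],[0,0,-1],[0,0,-1]],"grip":[-1,-0.2,-0.2,-0.2,-0.2,0,0,0.2,0.2]}'
python3 - <<'E'
from h import *
go([456,197,140],0)
cv2.imwrite("pics/w5.png",capture("wrist"))
im=capture("top");cv2.imwrite("pics/t5.png",im);crop(im,60,180,400,280,2.3,"pics/t5c.png")
E
```

```text
time: 8.43
tcp_pos: [425.8, 372.0, 136.1]
orientation: [[0.995, -0.096, -0.001], [-0.096, -0.995, -0.001], [-0.001, 0.001, -1.0]]
ft_force: [-0.2, -0.1, 0.4]
opening: 50.8
t 8.43 tcp [425.8 372.  136.1] yaw -5.49 tilt [-0.07 -0.05] open 50.8 F [-0.2 -0.1  0.4]
twist z units -1.099 slide [ 1.207  7.001 -0.158]
```

View pics/w5.png

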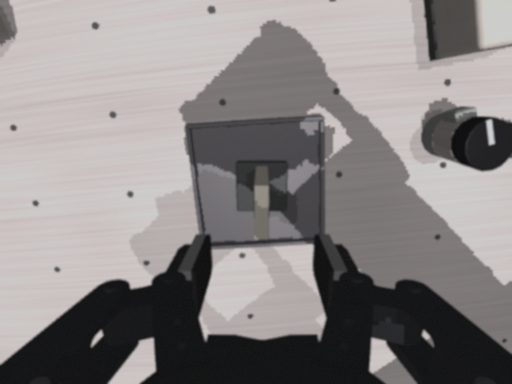

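View pics/t5c.png

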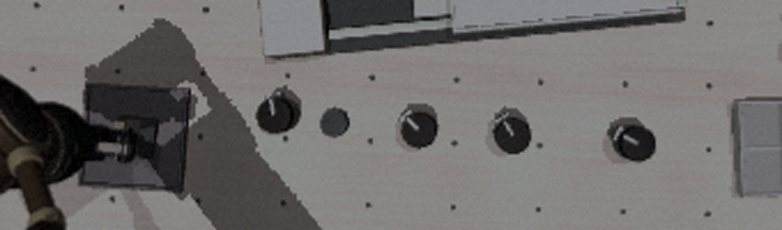

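```bash
python3 - <<'E'
from m import *
c=pickle.load(open("pics/w1.pkl","rb"));B=lambda u,v:(u/1.5625,v/1.5625)
for n,q,r in [("a",(38,257),(30,238)),("b",(213,291),(203,279)),("c",(337,310),(328,295)),("d",(495,333),(478,321))]:
    d=at("w",B(*r),66,c)-at("w",B(*q),66,c); print(n,np.degrees(np.arctan2(d[1],d[0])))
c=calibration("wrist")
d=at("w",(488,119),66,c)-at("w",(490,144),66,c); print(np.degrees(np.arctan2(d[1],d[0])),at("w",(484,143),66,c))
go([450,197,150],5)
E
```

```text
a 20.125703350388115
b 41.91085515789791
c 34.6130852264734
d 60.83625271207096
10.038762202311974 [459.5731136  211.09964752  66.        ]
t 8.53 tcp [429.4 374.8 140.5] yaw -5.49 tilt [0.45 0.34] open 51.3 F [0.4 0.3 1.7]
twist z units -2.098 slide [ 0.199  7.157 -0.379]
```

```bash
python3 -m jog '{"twist":[[0,0,-0.7],[0,0,-0.7],[0,0,-0.7],[0,0,0],[0,0,0],[0,0,0],[0,0,0],[0,0,0],[0,0,0],[0,0,0]],"slide":[[0.1,0.5,-0.2],[0.1,0.8,-0.2],[0,1,0],[0,1,0],[0,1,0],[0,1,0],[0,0.8,0],[0,0.5,0],[0,0,0],[0,0,0]],"grip":[0.4,0.4,0.4,0.4,0.4,0.4,0.4,0.4,0.4,0.4]}'
python3 -m jog '{"twist":[[0,0,0],[0,0,0]],"slide":[[0,0,0],[0,0,0]],"grip":[0.4,0.4]}'
python3 - <<'E'
from h import *
go([450,197,150],5)
import pickle
c=calibration("wrist"); im=capture("wrist");cv2.imwrite("pics/w6.png",im); pickle.dump(c,open("pics/w6.pkl","wb"))
crop(im,160,110,360,260,4,"pics/w6c.png")
go([450,197,150],5)
E
```

```text
time: 9.37
tcp_pos: [439.3, 207.4, 145.3]
orientation: [[0.996, 0.086, -0.001], [0.086, -0.996, 0.0], [-0.001, -0.0, -1.0]]
ft_force: [0.6, 0.1, -0.6]
opening: 59.7
time: 9.53
tcp_pos: [439.5, 208.5, 145.7]
orientation: [[0.996, 0.088, 0.0], [0.088, -0.996, 0.0], [0.0, -0.0, -1.0]]
ft_force: [0.2, 0.1, 0.3]
opening: 59.9
t 9.53 tcp [439.5 208.5 145.7] yaw 5.06 tilt [0.01 0.03] open 59.9 F [0.2 0.1 0.3]
twist z units 0.012 slide [ 0.38   0.494 -0.172]
t 9.58 tcp [439.4 208.5 145.7] yaw 5.07 tilt [0.   0.02] open 59.7 F [-1.4 -0.   0.7]
twist z units 0.015 slide [ 0.382  0.494 -0.171]
```

View pics/w6c.png

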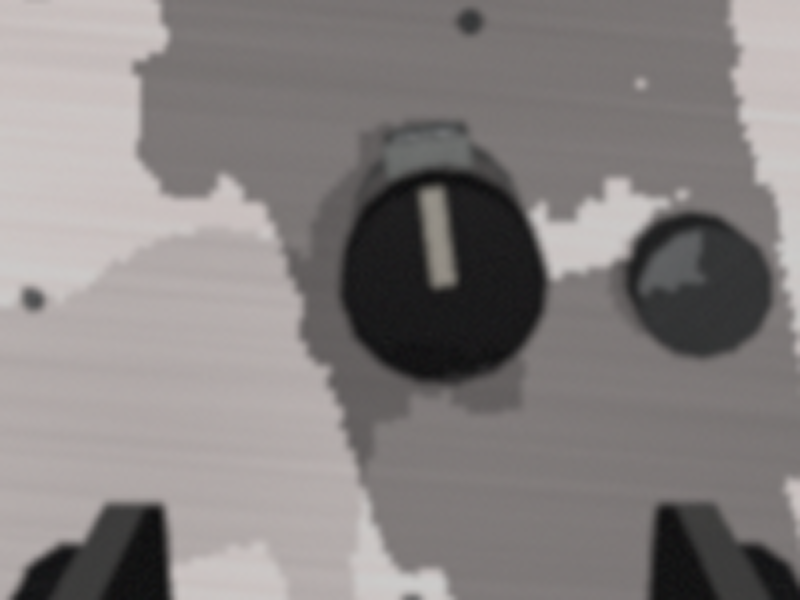

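```bash
cat >> m.py <<'E'
def cell(pk,ox,oy,s,ctr,l0,l1,z=66):
    c=pickle.load(open(pk,"rb")); f=lambda q:at("w",(ox+(q[0]+.5)/s-.5,oy+(q[1]+.5)/s-.5),z,c)
    C=f(ctr); d=f(l1)-f(l0); e=f(l1)-C
    ph=np.degrees(np.arctan2(d[1],d[0])); print("cell",np.round(C,1),"yaw line",round(ph,1),"from centre",round(np.degrees(np.arctan2(e[1],e[0])),1),"len",np.round(np.linalg.norm(d[:2]),1),np.round(np.linalg.norm(e[:2]),1)); return C,ph
E
python3 - <<'E'
from m import *
C,ph=cell("pics/w6.pkl",160,110,4,(444,274),(444,289),(431,186))
go([C[0],C[1],33],ph)
E
```

```text
cell [456.8 205.2  66. ] yaw line 12.4 from centre 13.6 len 19.6 16.8
t 9.58 tcp [439.4 208.5 145.7] yaw 5.07 tilt [0.   0.02] open 59.7 F [-1.4 -0.   0.7]
twist z units -1.474 slide [0.652 0.279 4.509]
```

```bash
python3 -m jog '{"twist":[[0,0,-0.74],[0,0,-0.74],[0,0,0],[0,0,0],[0,0,0],[0,0,0],[0,0,0],[0,0,0],[0,0,0],[0,0,0]],"slide":[[0.3,0.1,0],[0.35,0.18,0],[0,0,1],[0,0,1],[0,0,1],[0,0,0.8],[0,0,0.4],[0,0,0.3],[0,0,0],[0,0,0]],"grip":[0.4,0.4,0.4,0.4,0.4,0.4,0.4,0.4,0.4,-1]}' 50
python3 -m jog '{"twist":[[0,0,0],[0,0,0],[0,0,0],[0,0,0],[0,0,0],[0,0,0]],"slide":[[0,0,0],[0,0,0],[0,0,0],[0,0,0],[0,0,0],[0,0,0]],"grip":[-1,-1,-1,-1,-1,-1]}' 50
python3 - <<'E'
from m import *
go([456.8,205.2,33],12.5)
im=capture("wrist");cv2.imwrite("pics/w7.png",im)
E
```

```text
time: 10.42
tcp_pos: [456.9, 203.0, 33.7]
orientation: [[0.977, 0.215, 0.001], [0.215, -0.977, 0.0], [0.001, -0.0, -1.0]]
ft_force: [-0.3, 0.1, -0.0]
opening: 49.2
time: 10.92
tcp_pos: [457.8, 203.2, 34.5]
orientation: [[0.977, 0.215, 0.003], [0.215, -0.977, 0.001], [0.003, -0.001, -1.0]]
ft_force: [0.4, 0.7, 5.7]
opening: 38.4
t 10.92 tcp [457.8 203.2  34.5] yaw 12.4 tilt [0.15 0.07] open 38.4 F [0.4 0.7 5.7]
twist z units -0.021 slide [-0.02  -0.086  0.06 ]
```

View pics/w7.png

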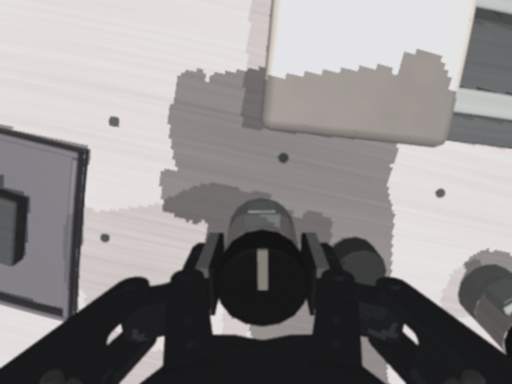

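```bash
cat >> m.py <<'E'
TH=np.radians(6.72)
def tray(x,y,o=(604.2,-117.9)):
    return np.array([o[0]+x*np.cos(TH)-y*np.sin(TH),o[1]+x*np.sin(TH)+y*np.cos(TH)])
E
python3 -m jog '{"twist":[[0,0,0],[0,0,0],[0,0,0],[0,0,0],[0,0,0],[0,0,0]],"slide":[[0,0,-0.6],[0,0,-1],[0,0,-1],[0,0,-0.8],[0,0,-0.3],[0,0,0]],"grip":[-1,-1,-1,-1,-1,-1]}' 60
python3 - <<'E'
from m import *
p=tray(-2,105); print(p); go([*p,120],6.72)
E
```

```text
time: 11.47
tcp_pos: [457.7, 202.8, 127.4]
orientation: [[0.977, 0.215, 0.004], [0.215, -0.977, 0.001], [0.004, -0.0, -1.0]]
ft_force: [0.2, 0.2, -2.4]
opening: 38.5
[589.92691202 -13.85539918]
t 11.47 tcp [457.7 202.8 127.4] yaw 12.41 tilt [0.21 0.05] open 38.5 F [ 0.2  0.2 -2.4]
twist z units 1.138 slide [4.239 9.227 0.295]
```

```bash
python3 -m jog '{"twist":[[0,0,0.38],[0,0,0.38],[0,0,0.38],[0,0,0],[0,0,0],[0,0,0],[0,0,0],[0,0,0],[0,0,0],[0,0,0]],"slide":[[0.2,0.5,0],[0.4,0.8,0],[0.45,1,0],[0.45,1,0],[0.45,1,0],[0.45,1,0],[0.45,1,0],[0.45,1,0],[0.45,1,0],[0.3,0.6,0]],"grip":[-1,-1,-1,-1,-1,-1,-1,-1,-1,-1]}' 60
python3 -m jog '{"twist":[[0,0,0],[0,0,0],[0,0,0],[0,0,0]],"slide":[[0.19,0.32,0],[0,0,0],[0,0,0],[0,0,0]],"grip":[-1,-1,-1,-1]}' 60
python3 - <<'E'
from m import *
p=tray(-2,105); go([*p,80],6.72)
im=capture("wrist");cv2.imwrite("pics/w8.png",im)
E
```

```text
time: 12.3
tcp_pos: [585.6, -7.0, 123.4]
orientation: [[0.993, 0.115, -0.003], [0.115, -0.993, -0.001], [-0.003, 0.0, -1.0]]
ft_force: [0.7, 0.8, -2.7]
opening: 38.7
time: 12.63
tcp_pos: [590.4, -10.7, 125.0]
orientation: [[0.993, 0.118, -0.002], [0.118, -0.993, 0.001], [-0.002, -0.001, -1.0]]
ft_force: [-0.1, 0.6, -1.7]
opening: 38.4
t 12.63 tcp [590.4 -10.7 125. ] yaw 6.75 tilt [-0.13  0.05] open 38.4 F [-0.1  0.6 -1.7]
twist z units 0.006 slide [-0.036  0.124  1.799]
```

View pics/w8.png

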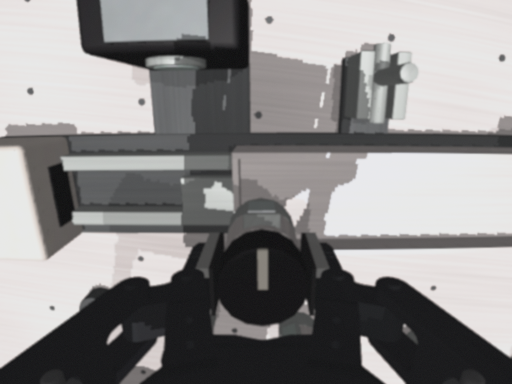

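```bash
python3 -m jog '{"twist":[[0,0,0],[0,0,0],[0,0,0],[0,0,0],[0,0,0],[0,0,0],[0,0,0]],"slide":[[-0.03,0.12,0.5],[0,0,0.6],[0,0,0.4],[0,0,0.15],[0,0,0.05],[0,0,0],[0,0,0]],"grip":[-1,-1,-1,-1,-1,-1,-1]}' 60
python3 -m jog '{"twist":[[0,0,0],[0,0,0],[0,0,0]],"slide":[[0,0,0.1],[0,0,0],[0,0,0]],"grip":[-1,-1,-1]}' 60
```

```text
time: 13.27
tcp_pos: [591.0, -14.9, 83.1]
orientation: [[0.993, 0.117, -0.001], [0.117, -0.993, 0.0], [-0.001, -0.0, -1.0]]
ft_force: [-0.2, -1.2, -2.9]
opening: 38.2
time: 13.52
tcp_pos: [591.8, -14.8, 81.1]
orientation: [[0.993, 0.117, 0.001], [0.117, -0.993, 0.0], [0.001, -0.0, -1.0]]
ft_force: [0.7, -0.8, -2.6]
opening: 38.3
```

```bash
python3 -m jog '{"twist":[[0,0,0],[0,0,0],[0,0,0]],"slide":[[0,0,0.06],[0,0,0],[0,0,0]],"grip":[-1,-1,-1]}' 60;python3 -m jog '{"twist":[[0,0,0],[0,0,0]],"slide":[[0,0,0.04],[0,0,0]],"grip":[-1,-1]}' 60
```

```text
time: 13.77
tcp_pos: [591.8, -14.8, 79.7]
orientation: [[0.993, 0.117, 0.001], [0.117, -0.993, 0.0], [0.001, -0.0, -1.0]]
ft_force: [0.3, 1.4, -2.1]
opening: 38.6
time: 13.93
tcp_pos: [592.1, -14.8, 79.6]
orientation: [[0.993, 0.117, 0.001], [0.117, -0.993, 0.0], [0.001, -0.0, -1.0]]
ft_force: [-1.7, 0.3, 4.2]
opening: 38.6
```

```bash
python3 -m jog '{"twist":[[0,0,0],[0,0,0],[0,0,0],[0,0,0],[0,0,0],[0,0,0],[0,0,0],[0,0,0],[0,0,0]],"slide":[[0,0,0],[0,0,0],[0,0,0],[0,0,-0.5],[0,0,-1],[0,0,-1],[0,0,-0.5],[0,0,0],[0,0,0]],"grip":[0.1,0.1,0.1,0.1,0.1,0.3,0.4,0.4,0.4]}' 60
python3 - <<'E'
from m import *
go([425,30,160],25)
c=calibration("wrist"); im=capture("wrist");cv2.imwrite("pics/w9.png",im); pickle.dump(c,open("pics/w9.pkl","wb"))
E
```

```text
time: 14.68
tcp_pos: [592.0, -15.0, 154.3]
orientation: [[0.993, 0.117, 0.002], [0.117, -0.993, -0.0], [0.002, 0.0, -1.0]]
ft_force: [-0.1, -0.6, -0.2]
opening: 59.7
t 14.68 tcp [592.  -15.  154.3] yaw 6.71 tilt [ 0.13 -0.01] open 59.7 F [-0.1 -0.6 -0.2]
twist z units -3.659 slide [-5.292 -4.456 -0.226]
```

View pics/w9.png

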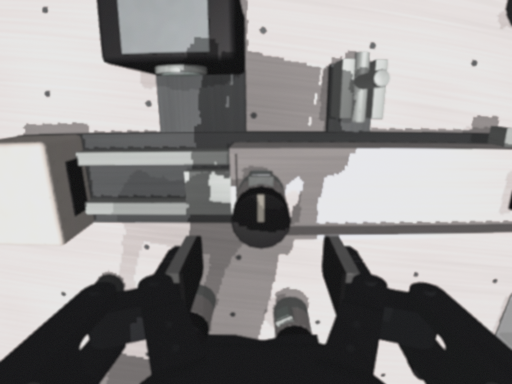

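```bash
python3 -m jog '{"twist":[[0,0,-0.7],[0,0,-0.7],[0,0,-0.7],[0,0,-0.7],[0,0,-0.7],[0,0,-0.16],[0,0,0],[0,0,0],[0,0,0],[0,0,0]],"slide":[[-0.5,0,0],[-0.8,-0.3,0],[-1,-0.6,0],[-1,-0.8,0],[-0.9,-0.9,0],[-0.7,-0.9,0],[-0.3,-0.8,0],[0,-0.2,0],[0,0,0],[0,0,0]],"grip":[0.4,0.4,0.4,0.4,0.4,0.4,0.4,0.4,0.4,0.4]}'
python3 -m jog '{"twist":[[0,0,0],[0,0,0]],"slide":[[0,0,0],[0,0,0]],"grip":[0.4,0.4]}'
python3 - <<'E'
from m import *
go([425,35,150],25)
c=calibration("wrist"); im=capture("wrist");cv2.imwrite("pics/w10.png",im); pickle.dump(c,open("pics/w10.pkl","wb"))
crop(im,160,110,360,260,4,"pics/w10c.png")
E
```

```text
time: 15.57
tcp_pos: [429.1, 53.6, 152.8]
orientation: [[0.906, 0.424, -0.0], [0.424, -0.906, -0.0], [-0.0, 0.0, -1.0]]
ft_force: [-0.0, 0.2, 0.0]
opening: 60.0
time: 15.73
tcp_pos: [429.8, 53.1, 153.3]
orientation: [[0.907, 0.422, 0.0], [0.422, -0.907, -0.0], [0.0, 0.0, -1.0]]
ft_force: [-1.0, 0.5, -0.4]
opening: 59.6
t 15.73 tcp [429.8  53.1 153.3] yaw 24.97 tilt [ 0.03 -0.01] open 59.6 F [-1.   0.5 -0.4]
twist z units -0.007 slide [-0.482  0.575  0.131]
```

View pics/w10c.png

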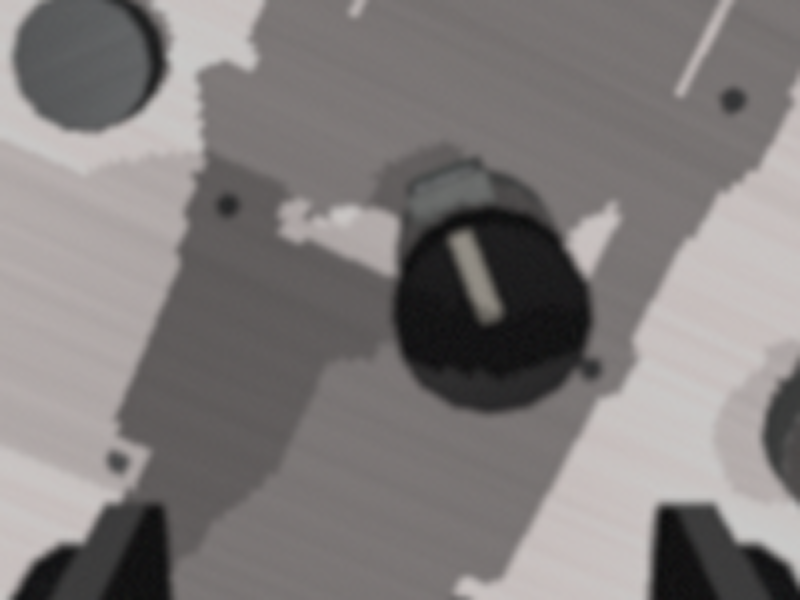

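```bash
python3 - <<'E'
from m import *
C,ph=cell("pics/w10.pkl",160,110,4,(493,310),(492,325),(460,232))
go([C[0],C[1],34],ph+.5)
E
```

```text
cell [443.8  43.2  66. ] yaw line 44.2 from centre 48.0 len 19.6 16.8
t 15.78 tcp [429.7  53.1 153.3] yaw 24.96 tilt [ 0.02 -0.01] open 60.3 F [0.1 0.5 0.4]
twist z units -3.946 slide [0.121 0.678 4.771]
```

```bash
python3 -m jog '{"twist":[[0,0,-0.8],[0,0,-0.8],[0,0,-0.8],[0,0,-0.8],[0,0,-0.8],[0,0,0],[0,0,0],[0,0,0],[0,0,0],[0,0,0]],"slide":[[0,0,0],[0,0,0],[0,0,0],[0,0,0],[0.12,0.68,0],[0,0,0],[0,0,1],[0,0,1],[0,0,1],[0,0,0.8]],"grip":[0.4,0.4,0.4,0.4,0.4,0.4,0.4,0.4,0.4,0.4]}' 50
python3 -m jog '{"twist":[[0,0,0],[0,0,0],[0,0,0]],"slide":[[0,0,0.6],[0,0,0.35],[0,0,0]],"grip":[0.4,0.4,0.4]}' 50
python3 -m jog '{"twist":[[0,0,0],[0,0,0],[0,0,0],[0,0,0],[0,0,0],[0,0,0],[0,0,0],[0,0,0]],"slide":[[0,0,0],[0,0,0],[0,0,0],[0,0,0],[0,0,0],[0,0,0],[0,0,0],[0,0,0]],"grip":[-1,-1,-1,-1,-1,-1,-1,-1]}' 50
python3 - <<'E'
from m import *
go([443,43,33],45)
im=capture("wrist");cv2.imwrite("pics/w11.png",im)
E
```

```text
time: 16.62
tcp_pos: [441.6, 42.6, 56.8]
orientation: [[0.709, 0.705, -0.001], [0.705, -0.709, 0.0], [-0.001, -0.001, -1.0]]
ft_force: [0.2, 0.9, -1.7]
opening: 59.7
time: 16.87
tcp_pos: [440.3, 42.7, 32.7]
orientation: [[0.708, 0.706, -0.005], [0.706, -0.708, 0.0], [-0.003, -0.003, -1.0]]
ft_force: [-0.3, -0.1, 0.4]
opening: 59.9
time: 17.53
tcp_pos: [443.2, 42.8, 35.4]
orientation: [[0.707, 0.707, 0.002], [0.707, -0.707, 0.0], [0.001, 0.001, -1.0]]
ft_force: [-0.6, -0.0, 5.7]
opening: 38.5
t 17.53 tcp [443.2  42.8  35.4] yaw 45.0 tilt [0.11 0.  ] open 38.5 F [-0.6 -0.   5.7]
twist z units 0.001 slide [-0.001 -0.011  0.097]
```

View pics/w11.png

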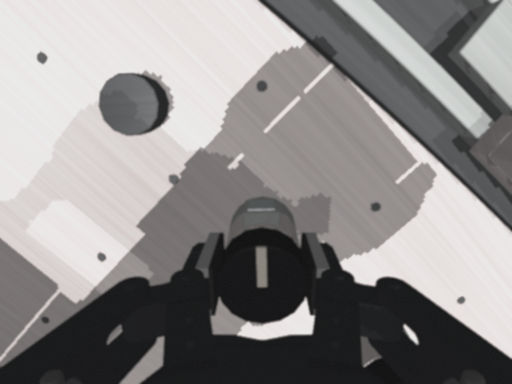

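```bash
cat >> m.py <<'E'
def lineyaw(fn,z,box=(225,235,300,305)):
    """fit the pale line on the held cap; give its angle relative to the tool x"""
    im=cv2.imread(fn); x0,y0,x1,y1=box; g=im[y0:y1,x0:x1].max(2); 
    n,lab,st,ce=cv2.connectedComponentsWithStats((g>85).astype(np.uint8))
    c=calibration("wrist"); R=get_state()["orientation"]
    for k in range(1,n):
        if not 60<st[k,4]<800: continue
        ys,xs=np.nonzero(lab==k); P=np.array([at("w",(x+x0,y+y0),z,c)@R[:,:2] for x,y in zip(xs,ys)])
        q=P-P.mean(0); u=np.linalg.svd(q,full_matrices=False)[2][0]; u=u*np.sign(u[0])
        print("line area",st[k,4],"centre px",ce[k]+[x0,y0],"angle vs tool x (ccw about tool z)",round(np.degrees(np.arctan2(u[1],u[0])),1),"len",round(np.ptp(q@u),1))
E
python3 - <<'E'
from m import *
lineyaw("pics/w11.png",66)
E
python3 -m jog '{"twist":[[0,0,0],[0,0,0],[0,0,0],[0,0,0],[0,0,0],[0,0,0]],"slide":[[0,0,-0.6],[0,0,-1],[0,0,-1],[0,0,-0.8],[0,0,-0.3],[0,0,0]],"grip":[-1,-1,-1,-1,-1,-1]}' 60
python3 - <<'E'
from m import *
p=tray(-2,44); print(p); go([*p,125],6.72)
E
```

```text
line area 62 centre px [228.         238.56451613] angle vs tool x (ccw about tool z) 36.0 len 6.6
line area 419 centre px [261.20286396 266.1646778 ] angle vs tool x (ccw about tool z) -1.0 len 18.3
time: 18.08
tcp_pos: [443.5, 42.8, 128.5]
orientation: [[0.707, 0.707, 0.004], [0.707, -0.707, 0.0], [0.003, 0.003, -1.0]]
ft_force: [-0.4, 0.2, -1.9]
opening: 38.5
[597.06497415 -74.43632084]
t 18.08 tcp [443.5  42.8 128.5] yaw 45.01 tilt [0.22 0.  ] open 38.5 F [-0.4  0.2 -1.9]
twist z units 7.658 slide [5.552 5.378 0.142]
```

```bash
python3 -m jog '{"twist":[[0,0,0.98],[0,0,0.98],[0,0,0.98],[0,0,0.98],[0,0,0.98],[0,0,0.98],[0,0,0.98],[0,0,0.98],[0,0,0],[0,0,0]],"slide":[[0,0,0],[0,0,0],[0,0,0],[0,0,0],[0,0,0],[0.3,0.3,0],[0.6,0.6,0],[0.8,0.8,0],[0.9,0.9,0],[0.9,0.9,0]],"grip":[-1,-1,-1,-1,-1,-1,-1,-1,-1,-1]}' 60
python3 -m jog '{"twist":[[0,0,0],[0,0,0],[0,0,0],[0,0,0],[0,0,0],[0,0,0]],"slide":[[0.9,0.9,0],[0.7,0.6,0],[0.4,0.3,0],[0.1,0.1,0],[0,0,0],[0,0,0]],"grip":[-1,-1,-1,-1,-1,-1]}' 60
python3 - <<'E'
from m import *
p=tray(-2,44); go([*p,86],5.9)
im=capture("wrist");cv2.imwrite("pics/w12.png",im)
E
```

```text
time: 18.92
tcp_pos: [541.9, -28.4, 124.3]
orientation: [[0.995, 0.102, -0.004], [0.102, -0.995, 0.001], [-0.004, -0.001, -1.0]]
ft_force: [0.1, 1.2, -2.6]
opening: 38.4
time: 19.42
tcp_pos: [597.9, -69.4, 125.0]
orientation: [[0.995, 0.101, -0.005], [0.101, -0.995, 0.001], [-0.004, -0.002, -1.0]]
ft_force: [-0.4, 0.7, -1.8]
opening: 38.1
t 19.42 tcp [597.9 -69.4 125. ] yaw 5.81 tilt [-0.26  0.06] open 38.1 F [-0.4  0.7 -1.8]
twist z units -0.019 slide [-0.053  0.195  1.559]
```

View pics/w12.png

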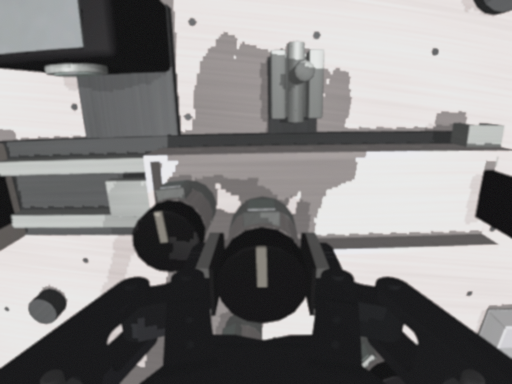

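```bash
python3 -m jog '{"twist":[[0,0,0],[0,0,0],[0,0,0],[0,0,0],[0,0,0],[0,0,0],[0,0,0]],"slide":[[-0.05,0.19,0],[0,0,0.5],[0,0,0.6],[0,0,0.4],[0,0,0.12],[0,0,0],[0,0,0]],"grip":[-1,-1,-1,-1,-1,-1,-1]}' 60
python3 -m jog '{"twist":[[0,0,0],[0,0,0],[0,0,0]],"slide":[[0,0,0.1],[0,0,0],[0,0,0]],"grip":[-1,-1,-1]}' 60
```

```text
time: 20.05
tcp_pos: [599.1, -74.8, 86.3]
orientation: [[0.995, 0.101, -0.0], [0.101, -0.995, 0.0], [-0.0, -0.0, -1.0]]
ft_force: [0.9, 0.3, -2.0]
opening: 38.3
time: 20.3
tcp_pos: [599.6, -75.0, 84.5]
orientation: [[0.995, 0.101, 0.001], [0.101, -0.995, -0.0], [0.001, 0.0, -1.0]]
ft_force: [-0.1, -1.1, -1.5]
opening: 38.8
```

```bash
python3 -m jog '{"twist":[[0,0,0],[0,0,0],[0,0,0]],"slide":[[-0.04,0,0.1],[0,0,0],[0,0,0]],"grip":[-1,-1,-1]}' 60;python3 -m jog '{"twist":[[0,0,0],[0,0,0],[0,0,0]],"slide":[[0,0,0.08],[0,0,0],[0,0,0]],"grip":[-1,-1,-1]}' 60
```

```text
time: 20.55
tcp_pos: [598.0, -75.0, 81.4]
orientation: [[0.995, 0.101, -0.0], [0.101, -0.995, 0.0], [-0.0, -0.0, -1.0]]
ft_force: [-0.3, 0.0, -1.7]
opening: 38.4
time: 20.8
tcp_pos: [598.7, -75.1, 80.5]
orientation: [[0.995, 0.101, 0.001], [0.101, -0.995, -0.0], [0.001, 0.0, -1.0]]
ft_force: [-2.0, 0.1, 2.8]
opening: 38.1
```

Touching. Release, rise, and look at cell c.

```bash
python3 -m jog '{"twist":[[0,0,0],[0,0,0],[0,0,0],[0,0,0],[0,0,0],[0,0,0],[0,0,0],[0,0,0],[0,0,0]],"slide":[[0,0,0.02],[0,0,0],[0,0,0],[0,0,-0.5],[0,0,-1],[0,0,-1],[0,0,-0.5],[0,0,0],[0,0,0]],"grip":[0.1,0.1,0.1,0.1,0.1,0.3,0.4,0.4,0.4]}' 60
python3 - <<'E'
from m import *
go([425,-70,152],25)
im=capture("wrist");cv2.imwrite("pics/w13.png",im)
E
```

```text
time: 21.55
tcp_pos: [599.0, -75.2, 155.2]
orientation: [[0.995, 0.101, 0.002], [0.101, -0.995, -0.0], [0.002, 0.001, -1.0]]
ft_force: [-1.0, -0.4, -0.5]
opening: 59.8
t 21.55 tcp [599.  -75.2 155.2] yaw 5.81 tilt [ 0.14 -0.03] open 59.8 F [-1.  -0.4 -0.5]
twist z units -3.839 slide [-6.219 -3.13   0.126]
```

View pics/w13.png

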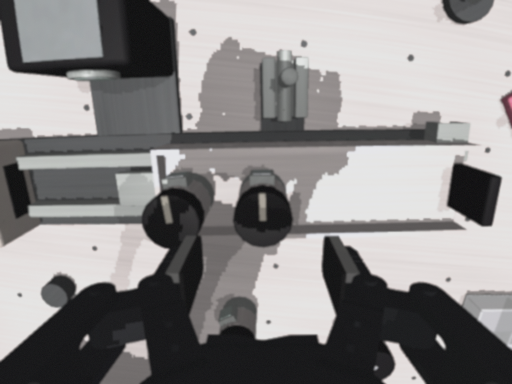

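```bash
python3 -m jog '{"twist":[[0,0,-0.96],[0,0,-0.96],[0,0,-0.96],[0,0,-0.96],[0,0,0],[0,0,0],[0,0,0],[0,0,0],[0,0,0],[0,0,0]],"slide":[[0,0,0],[0,0,0],[0,0,0],[-0.5,-0.2,0],[-0.9,-0.5,0],[-1,-0.5,0],[-1,-0.5,0],[-1,-0.5,0],[-1,-0.5,0],[-0.6,-0.4,0]],"grip":[0.4,0.4,0.4,0.4,0.4,0.4,0.4,0.4,0.4,0.4]}'
python3 -m jog '{"twist":[[0,0,0],[0,0,0],[0,0,0]],"slide":[[-0.2,0,0],[0,0,0],[0,0,0]],"grip":[0.4,0.4,0.4]}'
python3 - <<'E'
from m import *
go([425,-70,152],25)
c=calibration("wrist"); im=capture("wrist");cv2.imwrite("pics/w14.png",im); pickle.dump(c,open("pics/w14.pkl","wb"))
crop(im,160,110,360,260,4,"pics/w14c.png")
E
```

```text
time: 22.43
tcp_pos: [424.7, -66.4, 151.4]
orientation: [[0.906, 0.422, -0.007], [0.423, -0.906, 0.001], [-0.006, -0.004, -1.0]]
ft_force: [-0.4, 0.4, -0.3]
opening: 59.6
time: 22.68
tcp_pos: [425.5, -69.4, 153.6]
orientation: [[0.906, 0.422, 0.0], [0.422, -0.906, 0.0], [0.0, 0.0, -1.0]]
ft_force: [0.5, 0.2, -0.1]
opening: 60.1
t 22.68 tcp [425.5 -69.4 153.6] yaw 24.98 tilt [0.02 0.  ] open 60.1 F [ 0.5  0.2 -0.1]
twist z units -0.003 slide [-0.028  0.012  0.065]
```

View pics/w14c.png

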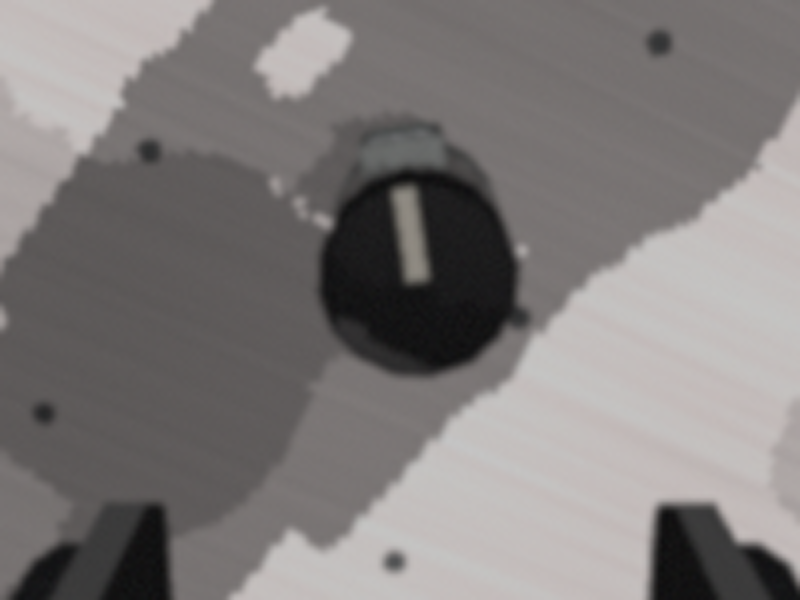

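```bash
python3 - <<'E'
from m import *
C,ph=cell("pics/w14.pkl",160,110,4,(419,270),(418,285),(404,186))
go([C[0],C[1],34],ph)
E
```

```text
cell [440.5 -62.9  66. ] yaw line 32.9 from centre 34.9 len 19.5 16.6
t 22.73 tcp [426.1 -69.5 153.9] yaw 24.99 tilt [ 0.05 -0.01] open 59.7 F [ 0.5 -1.2  0.7]
twist z units -1.576 slide [0.625 0.091 4.797]
```

```bash
python3 -m jog '{"twist":[[0,0,-0.8],[0,0,-0.8],[0,0,0],[0,0,0],[0,0,0],[0,0,0],[0,0,0],[0,0,0],[0,0,0],[0,0,0]],"slide":[[0,0,0],[0.62,0.09,0],[0,0,0],[0,0,1],[0,0,1],[0,0,1],[0,0,0.8],[0,0,0.6],[0,0,0.38],[0,0,0]],"grip":[0.4,0.4,0.4,0.4,0.4,0.4,0.4,0.4,0.4,0.4]}' 50
python3 -m jog '{"twist":[[0,0,0],[0,0,0],[0,0,0],[0,0,0],[0,0,0],[0,0,0],[0,0,0],[0,0,0],[0,0,0]],"slide":[[0,0,0],[0,0,0],[0,0,0],[0,0,0],[0,0,0],[0,0,0],[0,0,0],[0,0,0],[0,0,0]],"grip":[0.4,-1,-1,-1,-1,-1,-1,-1,-1]}' 50
python3 - <<'E'
from m import *
go([440.5,-63,33],33)
im=capture("wrist");cv2.imwrite("pics/w15.png",im); lineyaw("pics/w15.png",66)
E
```

```text
time: 23.57
tcp_pos: [438.3, -63.4, 32.5]
orientation: [[0.839, 0.544, -0.004], [0.544, -0.839, 0.001], [-0.003, -0.003, -1.0]]
ft_force: [0.2, 0.1, -0.3]
opening: 60.0
time: 24.32
tcp_pos: [441.0, -63.9, 35.8]
orientation: [[0.839, 0.545, 0.003], [0.545, -0.839, -0.001], [0.002, 0.002, -1.0]]
ft_force: [-0.4, 1.4, 5.6]
opening: 38.8
t 24.32 tcp [441.  -63.9  35.8] yaw 33.0 tilt [ 0.15 -0.03] open 38.8 F [-0.4  1.4  5.6]
twist z units 0.001 slide [ 0.004 -0.041  0.112]
line area 75 centre px [228.73333333 238.54666667] angle vs tool x (ccw about tool z) 44.3 len 7.2
line area 72 centre px [295.83333333 239.11111111] angle vs tool x (ccw about tool z) -33.5 len 7.6
line area 428 centre px [262.07242991 267.39018692] angle vs tool x (ccw about tool z) -0.8 len 18.4
```

View pics/w15.png

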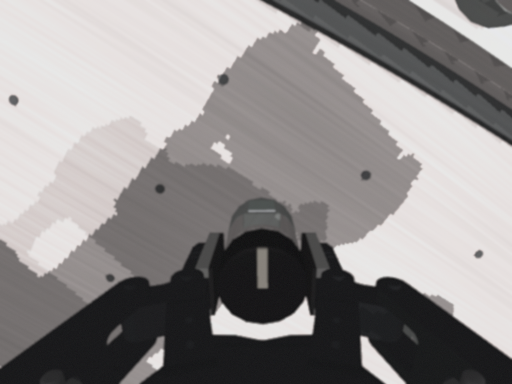

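```bash
python3 -m jog '{"twist":[[0,0,0],[0,0,0],[0,0,0],[0,0,0],[0,0,0],[0,0,0.9],[0,0,0.9],[0,0,0.9],[0,0,0.9],[0,0,0.9]],"slide":[[0,0,-0.6],[0,0,-1],[0,0,-1],[0,0,-0.8],[0,0,-0.3],[0,0,0],[0,0,0],[0,0,0],[0,0,0],[0,0,0]],"grip":[-1,-1,-1,-1,-1,-1,-1,-1,-1,-1]}' 60
python3 -m jog '{"twist":[[0,0,0.9],[0,0,0],[0,0,0]],"slide":[[0,0,0],[0,0,0],[0,0,0]],"grip":[-1,-1,-1]}' 60
python3 - <<'E'
from m import *
p=tray(-2,-17); print(p); go([*p,125],6.0)
E
```

```text
time: 25.2
tcp_pos: [438.7, -63.5, 126.0]
orientation: [[0.984, 0.178, -0.002], [0.178, -0.984, 0.0], [-0.002, -0.001, -1.0]]
ft_force: [-0.5, -0.7, -0.7]
opening: 38.6
time: 25.45
tcp_pos: [438.9, -63.5, 126.2]
orientation: [[0.994, 0.107, -0.001], [0.107, -0.994, 0.0], [-0.001, -0.0, -1.0]]
ft_force: [-1.2, 0.7, -1.5]
opening: 38.5
[ 604.20303628 -135.0172425 ]
t 25.45 tcp [438.9 -63.5 126.2] yaw 6.12 tilt [-0.08  0.02] open 38.5 F [-1.2  0.7 -1.5]
twist z units 0.024 slide [6.277 3.536 0.05 ]
```

```bash
python3 -m jog '{"twist":[[0,0,0],[0,0,0],[0,0,0],[0,0,0],[0,0,0],[0,0,0],[0,0,0],[0,0,0],[0,0,0],[0,0,0]],"slide":[[0,0.5,0],[0.3,0.9,0],[0.7,1,0],[0.9,0.8,0],[1,0.34,0],[1,0,0],[1,0,0],[0.8,0,0],[0.4,0,0],[0.18,0,0]],"grip":[-1,-1,-1,-1,-1,-1,-1,-1,-1,-1]}' 60
python3 -m jog '{"twist":[[0,0,0],[0,0,0],[0,0,0]],"slide":[[0,0,0],[0,0,0],[0,0,0]],"grip":[-1,-1,-1]}' 60
python3 - <<'E'
from m import *
p=tray(-2,-17); go([*p,86],6)
im=capture("wrist");cv2.imwrite("pics/w16.png",im)
E
```

```text
time: 26.28
tcp_pos: [606.1, -135.0, 126.5]
orientation: [[0.994, 0.106, -0.0], [0.106, -0.994, 0.0], [-0.0, -0.0, -1.0]]
ft_force: [-0.3, -0.1, -1.8]
opening: 38.1
time: 26.53
tcp_pos: [603.5, -135.1, 126.5]
orientation: [[0.994, 0.105, -0.002], [0.105, -0.994, 0.0], [-0.002, -0.001, -1.0]]
ft_force: [-0.5, -0.3, -1.5]
opening: 38.3
t 26.53 tcp [ 603.5 -135.1  126.5] yaw 6.02 tilt [-0.12  0.02] open 38.3 F [-0.5 -0.3 -1.5]
twist z units 0.003 slide [ 3.000e-02 -1.000e-03  1.621e+00]
```

View pics/w16.png

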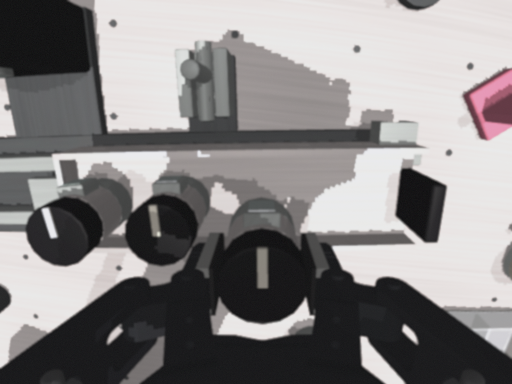

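```bash
python3 -m jog '{"twist":[[0,0,0],[0,0,0],[0,0,0],[0,0,0],[0,0,0],[0,0,0],[0,0,0]],"slide":[[0.02,0,0.3],[0,0,0.6],[0,0,0.5],[0,0,0.2],[0,0,0.06],[0,0,0],[0,0,0]],"grip":[-1,-1,-1,-1,-1,-1,-1]}' 60
python3 -m jog '{"twist":[[0,0,0],[0,0,0],[0,0,0]],"slide":[[0,0,0.1],[0,0,0],[0,0,0]],"grip":[-1,-1,-1]}' 60
```

```text
time: 27.17
tcp_pos: [605.8, -135.3, 85.7]
orientation: [[0.995, 0.105, 0.0], [0.105, -0.995, -0.0], [0.0, 0.0, -1.0]]
ft_force: [0.4, 0.2, -1.1]
opening: 38.4
time: 27.42
tcp_pos: [605.8, -135.2, 83.4]
orientation: [[0.995, 0.105, 0.001], [0.105, -0.995, -0.0], [0.001, 0.0, -1.0]]
ft_force: [-0.7, 0.9, -1.2]
opening: 38.3
```

```bash
python3 -m jog '{"twist":[[0,0,0],[0,0,0],[0,0,0]],"slide":[[-0.02,0,0.1],[0,0,0],[0,0,0]],"grip":[-1,-1,-1]}' 60;python3 -m jog '{"twist":[[0,0,0],[0,0,0],[0,0,0]],"slide":[[0,0,0.06],[0,0,0],[0,0,0]],"grip":[-1,-1,-1]}' 60
```

```text
time: 27.67
tcp_pos: [605.6, -135.4, 81.0]
orientation: [[0.995, 0.105, 0.001], [0.105, -0.995, -0.0], [0.001, 0.001, -1.0]]
ft_force: [0.0, 1.1, -0.5]
opening: 38.6
time: 27.92
tcp_pos: [605.9, -135.4, 80.9]
orientation: [[0.995, 0.105, 0.001], [0.105, -0.995, -0.0], [0.001, 0.0, -1.0]]
ft_force: [-1.7, 0.6, 6.8]
opening: 38.1
```

```bash
python3 -m jog '{"twist":[[0,0,0],[0,0,0],[0,0,0],[0,0,0],[0,0,0],[0,0,0],[0,0,0],[0,0,0],[0,0,0]],"slide":[[0,0,0],[0,0,0],[0,0,0],[0,0,-0.5],[0,0,-1],[0,0,-1],[0,0,-0.5],[0,0,0],[0,0,0]],"grip":[0.1,0.1,0.1,0.1,0.1,0.3,0.4,0.4,0.4]}' 60
python3 - <<'E'
from m import *
go([420,-213,152],45)
im=capture("wrist");cv2.imwrite("pics/w17.png",im)
E
```

```text
time: 28.67
tcp_pos: [605.7, -135.4, 155.1]
orientation: [[0.995, 0.105, 0.002], [0.105, -0.995, -0.001], [0.002, 0.001, -1.0]]
ft_force: [0.1, -0.2, -0.1]
opening: 59.4
t 28.67 tcp [ 605.7 -135.4  155.1] yaw 6.01 tilt [ 0.12 -0.04] open 59.4 F [ 0.1 -0.2 -0.1]
twist z units -7.799 slide [-7.445 -3.058  0.124]
```

View pics/w17.png

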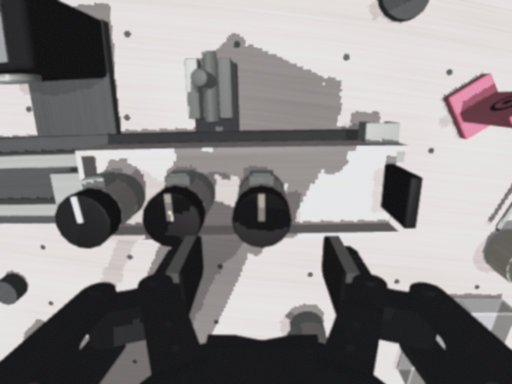

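```bash
python3 -m jog '{"twist":[[0,0,-0.98],[0,0,-0.98],[0,0,-0.98],[0,0,-0.97],[0,0,-0.97],[0,0,-0.97],[0,0,-0.97],[0,0,-0.97],[0,0,0],[0,0,0]],"slide":[[0,0,0],[0,0,0],[0,0,0],[0,0,0],[0,0,0],[0,0,0],[0,0,0],[-0.5,-0.2,0],[-0.9,-0.4,0],[-1,-0.4,0]],"grip":[0.4,0.4,0.4,0.4,0.4,0.4,0.4,0.4,0.4,0.4]}'
python3 -m jog '{"twist":[[0,0,0],[0,0,0],[0,0,0],[0,0,0],[0,0,0],[0,0,0],[0,0,0],[0,0,0]],"slide":[[-1,-0.4,0],[-1,-0.4,0],[-1,-0.4,0],[-1,-0.4,0],[-0.7,-0.3,0],[-0.3,-0.1,0],[0,0,0],[0,0,0]],"grip":[0.4,0.4,0.4,0.4,0.4,0.4,0.4,0.4]}'
python3 - <<'E'
from m import *
go([420,-213,152],45)
c=calibration("wrist"); im=capture("wrist");cv2.imwrite("pics/w18.png",im); pickle.dump(c,open("pics/w18.pkl","wb"))
crop(im,160,110,360,260,4,"pics/w18c.png")
E
```

```text
time: 29.55
tcp_pos: [542.9, -158.1, 151.6]
orientation: [[0.706, 0.708, -0.004], [0.708, -0.706, 0.001], [-0.001, -0.004, -1.0]]
ft_force: [-1.0, -0.6, 1.3]
opening: 59.8
time: 30.22
tcp_pos: [420.7, -211.7, 153.3]
orientation: [[0.708, 0.706, -0.0], [0.706, -0.708, 0.001], [0.0, -0.001, -1.0]]
ft_force: [0.6, 0.3, -0.1]
opening: 59.7
t 30.22 tcp [ 420.7 -211.7  153.3] yaw 44.9 tilt [-0.02  0.05] open 59.7 F [ 0.6  0.3 -0.1]
twist z units -0.021 slide [-0.058  0.018  0.053]
```

View pics/w18c.png

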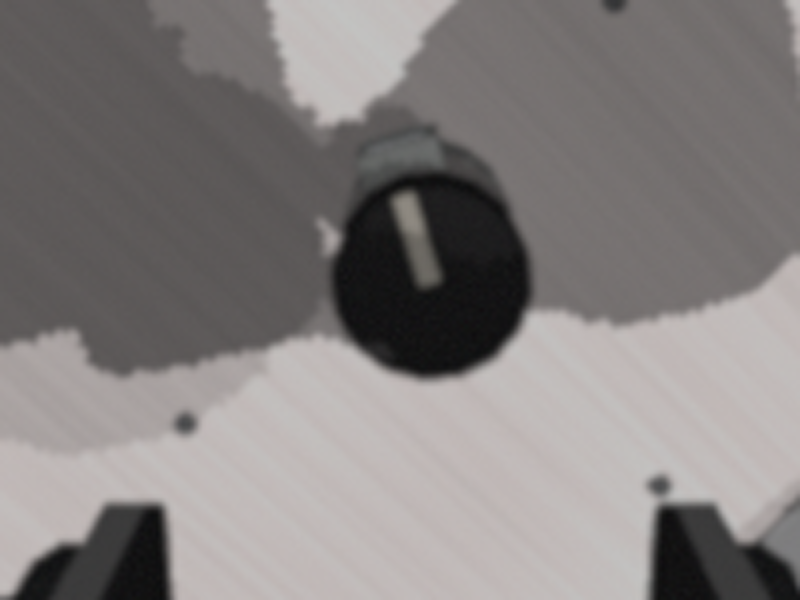

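```bash
python3 - <<'E'
from m import *
C,ph=cell("pics/w18.pkl",160,110,4,(432,274),(430,288),(403,193))
go([C[0],C[1],34],ph)
E
```

```text
cell [ 434.4 -202.6   66. ] yaw line 60.5 from centre 64.3 len 19.3 16.8
t 30.27 tcp [ 421.4 -211.7  153.7] yaw 44.94 tilt [0.02 0.03] open 59.8 F [-0.8 -1.2 -0.8]
twist z units -3.112 slide [0.571 0.275 4.786]
```

```bash
python3 -m jog '{"twist":[[0,0,-0.8],[0,0,-0.8],[0,0,-0.8],[0,0,-0.8],[0,0,0],[0,0,0],[0,0,0],[0,0,0],[0,0,0],[0,0,0]],"slide":[[0,0,0],[0,0,0],[0,0,0],[0.57,0.28,0],[0,0,0],[0,0,1],[0,0,1],[0,0,1],[0,0,0.8],[0,0,0.6]],"grip":[0.4,0.4,0.4,0.4,0.4,0.4,0.4,0.4,0.4,0.4]}' 50
python3 -m jog '{"twist":[[0,0,0],[0,0,0],[0,0,0],[0,0,0],[0,0,0],[0,0,0],[0,0,0],[0,0,0],[0,0,0],[0,0,0]],"slide":[[0,0,0.38],[0,0,0],[0,0,0],[0,0,0],[0,0,0],[0,0,0],[0,0,0],[0,0,0],[0,0,0],[0,0,0]],"grip":[0.4,0.4,-1,-1,-1,-1,-1,-1,-1,-1]}' 50
python3 - <<'E'
from m import *
go([434.4,-202.6,33],61)
im=capture("wrist");cv2.imwrite("pics/w19.png",im); lineyaw("pics/w19.png",66)
E
```

```text
time: 31.1
tcp_pos: [434.0, -202.8, 42.0]
orientation: [[0.486, 0.874, -0.002], [0.874, -0.486, 0.001], [0.0, -0.002, -1.0]]
ft_force: [-0.3, 0.4, 0.3]
opening: 59.7
time: 31.93
tcp_pos: [435.1, -204.1, 35.3]
orientation: [[0.486, 0.874, 0.002], [0.874, -0.486, -0.001], [0.0, 0.002, -1.0]]
ft_force: [-0.1, 0.2, 3.5]
opening: 38.8
t 31.93 tcp [ 435.1 -204.1   35.3] yaw 60.95 tilt [ 0.09 -0.05] open 38.8 F [-0.1  0.2  3.5]
twist z units -0.01 slide [ 0.039 -0.056  0.093]
line area 72 centre px [228.76388889 238.30555556] angle vs tool x (ccw about tool z) 46.9 len 6.6
line area 79 centre px [295.81012658 239.40506329] angle vs tool x (ccw about tool z) -30.4 len 7.9
line area 434 centre px [262.10599078 267.73502304] angle vs tool x (ccw about tool z) -0.9 len 18.8
```

View pics/w19.png

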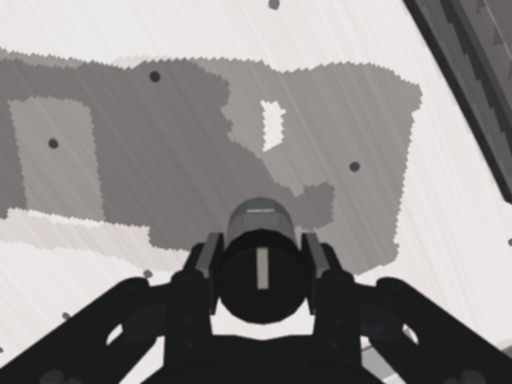

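```bash
python3 -m jog '{"twist":[[0,0,0],[0,0,0],[0,0,0],[0,0,0],[0,0,1],[0,0,1],[0,0,1],[0,0,1],[0,0,1],[0,0,1]],"slide":[[0,0,-0.6],[0,0,-1],[0,0,-1],[0,0,-0.8],[0,0,-0.3],[0,0,0],[0,0,0],[0,0,0],[0,0,0],[0,0,0]],"grip":[-1,-1,-1,-1,-1,-1,-1,-1,-1,-1]}' 60
python3 -m jog '{"twist":[[0,0,1],[0,0,1],[0,0,1],[0,0,1],[0,0,1],[0,0,0],[0,0,0]],"slide":[[0,0,0],[0,0,0],[0,0,0],[0,0,0],[0,0,0],[0,0,0],[0,0,0]],"grip":[-1,-1,-1,-1,-1,-1,-1]}' 60
python3 - <<'E'
from m import *
p=tray(-2,-78); print(p); go([*p,125],5.9)
E
```

```text
time: 32.82
tcp_pos: [433.3, -203.2, 126.1]
orientation: [[0.86, 0.511, -0.002], [0.511, -0.86, 0.001], [-0.001, -0.002, -1.0]]
ft_force: [0.5, -0.3, -3.5]
opening: 38.5
time: 33.4
tcp_pos: [433.6, -203.3, 126.3]
orientation: [[0.994, 0.106, -0.002], [0.106, -0.994, 0.001], [-0.001, -0.001, -1.0]]
ft_force: [-0.4, -0.2, -2.4]
opening: 38.7
[ 611.3410984  -195.59816416]
t 33.4 tcp [ 433.6 -203.3  126.3] yaw 6.08 tilt [-0.09  0.05] open 38.7 F [-0.4 -0.2 -2.4]
twist z units 0.036 slide [7.104 0.423 0.051]
```

```bash
python3 -m jog '{"twist":[[0,0,0.03],[0,0,0],[0,0,0],[0,0,0],[0,0,0],[0,0,0],[0,0,0],[0,0,0],[0,0,0],[0,0,0]],"slide":[[0.4,0.4,0],[0.8,0.02,0],[1,0,0],[1,0,0],[1,0,0],[1,0,0],[0.9,0,0],[0.6,0,0],[0.3,0,0],[0.08,0,0]],"grip":[-1,-1,-1,-1,-1,-1,-1,-1,-1,-1]}' 60
python3 -m jog '{"twist":[[0,0,0],[0,0,0],[0,0,0]],"slide":[[0,0,0],[0,0,0],[0,0,0]],"grip":[-1,-1,-1]}' 60
python3 - <<'E'
from m import *
p=tray(-2,-78); go([*p,86],5.9)
im=capture("wrist");cv2.imwrite("pics/w20.png",im)
E
```

```text
time: 34.23
tcp_pos: [612.3, -195.9, 126.5]
orientation: [[0.995, 0.103, -0.0], [0.103, -0.995, 0.0], [-0.0, -0.0, -1.0]]
ft_force: [-0.3, 0.4, -3.5]
opening: 38.6
time: 34.48
tcp_pos: [610.2, -196.2, 126.7]
orientation: [[0.995, 0.101, -0.002], [0.101, -0.995, 0.0], [-0.002, -0.001, -1.0]]
ft_force: [-0.3, -1.0, -2.5]
opening: 38.2
t 34.48 tcp [ 610.2 -196.2  126.7] yaw 5.8 tilt [-0.09  0.02] open 38.2 F [-0.3 -1.  -2.5]
twist z units -0.02 slide [ 0.049 -0.021  1.626]
```

View pics/w20.png

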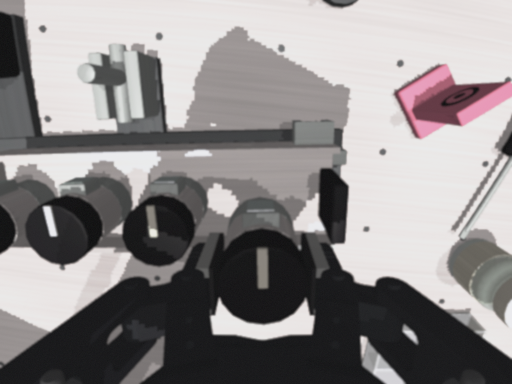

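```bash
python3 -m jog '{"twist":[[0,0,0],[0,0,0],[0,0,0],[0,0,0],[0,0,0],[0,0,0],[0,0,0]],"slide":[[0,0,0.3],[0,0,0.6],[0,0,0.5],[0,0,0.2],[0,0,0.06],[0,0,0],[0,0,0]],"grip":[-1,-1,-1,-1,-1,-1,-1]}' 60
python3 -m jog '{"twist":[[0,0,0],[0,0,0],[0,0,0]],"slide":[[0,0,0.1],[0,0,0],[0,0,0]],"grip":[-1,-1,-1]}' 60
python3 -m jog '{"twist":[[0,0,0],[0,0,0],[0,0,0]],"slide":[[-0.03,0,0.1],[0,0,0],[0,0,0]],"grip":[-1,-1,-1]}' 60
```

```text
time: 35.12
tcp_pos: [611.8, -196.4, 85.7]
orientation: [[0.995, 0.101, 0.0], [0.101, -0.995, -0.0], [0.0, 0.0, -1.0]]
ft_force: [0.4, 1.0, -2.5]
opening: 38.4
time: 35.37
tcp_pos: [611.8, -196.3, 83.5]
orientation: [[0.995, 0.101, 0.001], [0.101, -0.995, -0.0], [0.001, 0.0, -1.0]]
ft_force: [0.6, -0.6, -2.3]
opening: 38.4
time: 35.62
tcp_pos: [610.8, -196.3, 80.6]
orientation: [[0.995, 0.101, 0.0], [0.101, -0.995, -0.0], [0.0, 0.0, -1.0]]
ft_force: [-0.0, -0.6, -2.3]
opening: 38.4
```

```bash
python3 -m jog '{"twist":[[0,0,0],[0,0,0],[0,0,0]],"slide":[[0,0,0.05],[0,0,0],[0,0,0]],"grip":[-1,-1,-1]}' 60
```

```text
time: 35.87
tcp_pos: [611.1, -196.3, 80.4]
orientation: [[0.995, 0.101, 0.0], [0.101, -0.995, -0.0], [0.0, 0.0, -1.0]]
ft_force: [-1.6, 2.2, 4.9]
opening: 38.9
```

```bash
python3 -m jog '{"twist":[[0,0,0],[0,0,0],[0,0,0],[0,0,0],[0,0,0],[0,0,0],[0,0,0],[0,0,0],[0,0,0],[0,0,0]],"slide":[[0,0,0],[0,0,0],[0,0,0],[0,0,-0.5],[0,0,-1],[0,0,-1],[0,0,-1],[-0.3,-0.7,-1],[-0.5,-1,-0.5],[-0.5,-1,0]],"grip":[0.1,0.1,0.1,0.1,0.1,0.1,0,0,0,0]}' 60
python3 -m jog '{"twist":[[0,0,-0.18],[0,0,0],[0,0,0],[0,0,0]],"slide":[[0,0,0],[0,0,0],[0,0,0],[0,0,0]],"grip":[0,0,0,0]}'
python3 - <<'E'
from m import *
go([570,-120,200],6.72)
c=calibration("wrist"); im=capture("wrist");cv2.imwrite("pics/w21.png",im); pickle.dump(c,open("pics/w21.pkl","wb"))
crop(im,100,120,420,270,2.5,"pics/w21c.png")
im=capture("top");cv2.imwrite("pics/t21.png",im)
E
```

```text
time: 36.7
tcp_pos: [574.6, -133.3, 209.9]
orientation: [[0.995, 0.1, 0.01], [0.1, -0.995, -0.003], [0.009, 0.004, -1.0]]
ft_force: [0.0, -0.3, 0.6]
opening: 42.5
time: 37.03
tcp_pos: [572.2, -133.2, 204.4]
orientation: [[0.993, 0.116, 0.001], [0.116, -0.993, -0.001], [0.001, 0.001, -1.0]]
ft_force: [0.2, 0.7, -0.0]
opening: 42.8
t 37.03 tcp [ 572.2 -133.2  204.4] yaw 6.68 tilt [ 0.04 -0.03] open 42.8 F [ 0.2  0.7 -0. ]
twist z units -0.009 slide [-0.025 -0.533  0.177]
```

View pics/w21.png

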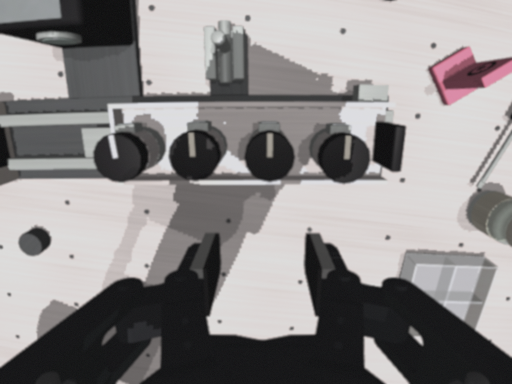

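View pics/t21.png

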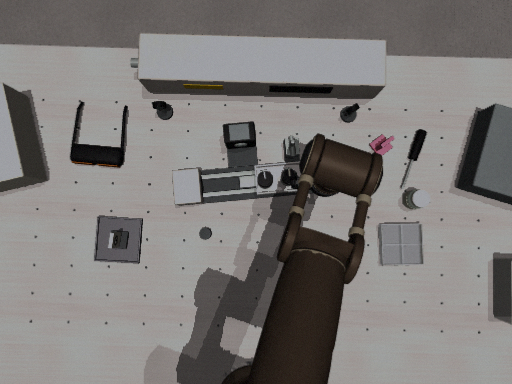

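```bash
cat >> m.py <<'E'
def lines(fn,pk,boxes,z=111,th=110):
    im=cv2.imread(fn); c=pickle.load(open(pk,"rb"))
    for b in boxes:
        x0,y0,x1,y1=b; g=cv2.resize(im[y0:y1,x0:x1].min(2),None,fx=4,fy=4,interpolation=cv2.INTER_CUBIC)
        n,lab,st,ce=cv2.connectedComponentsWithStats((g>th).astype(np.uint8))
        for k in range(1,n):
            if st[k,4]<500: continue
            ys,xs=np.nonzero(lab==k); P=np.array([at("w",((x+.5)/4-.5+x0,(y+.5)/4-.5+y0),z,c)[:2] for x,y in zip(xs,ys)])
            q=P-P.mean(0); u=np.linalg.svd(q,full_matrices=False)[2][0]; u*=np.sign(u[0])
            print(b,"yaw",round(np.degrees(np.arctan2(u[1],u[0])),1),"mid",np.round(P.mean(0),1),"len",round(np.ptp(q@u),1),"w",round(np.ptp(q@[-u[1],u[0]]),1))
E
python3 - <<'E'
from m import *
im=cv2.imread("pics/w21.png")
lines("pics/w21.png","pics/w21.pkl",[(100,126,132,165),(183,133,200,163),(260,131,280,163),(335,133,360,165)],th=90)
crop(im,85,90,420,195,2.3,"pics/w21d.png")
crop(im,85,90,245,195,5,"pics/w21e.png")
E
```

```text
(100, 126, 132, 165) yaw -16.3 mid [604.9 -11.2] len 30.5 w 24.4
(183, 133, 200, 163) yaw 7.2 mid [605.9 -72.8] len 18.4 w 4.8
(260, 131, 280, 163) yaw 6.3 mid [ 612.5 -132.6] len 18.7 w 4.9
(335, 133, 360, 165) yaw 78.9 mid [ 628.2 -197.3] len 9.3 w 4.3
(335, 133, 360, 165) yaw 6.7 mid [ 618.  -192.7] len 18.5 w 4.9
```

View pics/w21e.png

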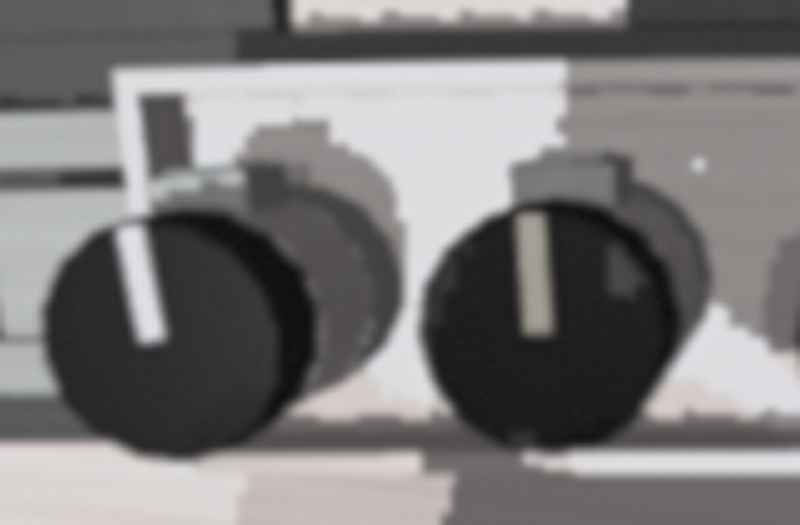

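```bash
python3 - <<'E'
from m import *
lines("pics/w21.png","pics/w21.pkl",[(107,135,121,160)],th=90)
lines("pics/w21.png","pics/w21.pkl",[(107,136,121,160)],th=120)
E
```

```text
(107, 135, 121, 160) yaw 11.4 mid [597.6 -10.9] len 19.2 w 6.2
(107, 136, 121, 160) yaw 11.3 mid [597.4 -11. ] len 18.0 w 5.4
```

```bash
python3 - <<'E'
from m import *
go([591.8,-14.8,150],11.2)
E
```

```text
t 37.13 tcp [ 572.  -133.2  204. ] yaw 6.65 tilt [-0.01 -0.01] open 42.6 F [-0.7 -0.4 -0. ]
twist z units -0.909 slide [ 1.697 -4.492  2.161]
```

```bash
python3 -m jog '{"twist":[[0,0,-0.9],[0,0,0],[0,0,0],[0,0,0],[0,0,0],[0,0,0],[0,0,0],[0,0,0],[0,0,0],[0,0,0]],"slide":[[0,0,0],[0.3,-0.8,0],[0.4,-1,0],[0.4,-1,0.3],[0.4,-1,0.6],[0.2,-0.7,0.8],[0,0,0.4],[0,0,0],[0,0,0],[0,0,0]],"grip":[0.1,0.1,0.1,0.1,0.1,0.1,0.1,0.1,0.1,0.1]}'
python3 - <<'E'
from m import *
go([591.8,-14.8,80],11.2)
c=calibration("wrist"); im=capture("wrist");cv2.imwrite("pics/w22.png",im); pickle.dump(c,open("pics/w22.pkl","wb"))
crop(im,190,130,350,250,5,"pics/w22c.png")
E
```

```text
time: 37.97
tcp_pos: [592.2, -15.1, 152.4]
orientation: [[0.981, 0.193, 0.001], [0.193, -0.981, -0.001], [0.001, 0.001, -1.0]]
ft_force: [-0.3, -0.6, 1.0]
opening: 46.8
t 37.97 tcp [592.2 -15.1 152.4] yaw 11.14 tilt [ 0.06 -0.03] open 46.8 F [-0.3 -0.6  1. ]
twist z units -0.013 slide [-0.014 -0.016  2.896]
```

View pics/w22c.png

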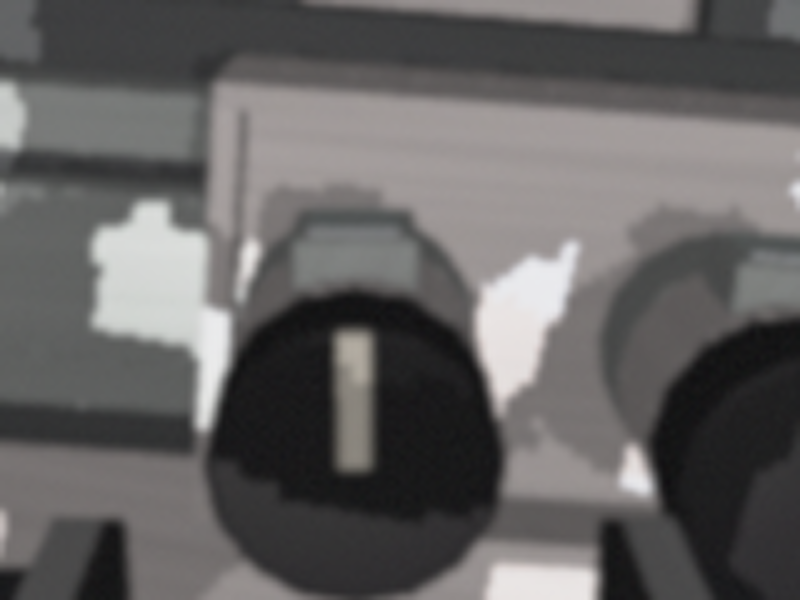

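```bash
python3 -m jog '{"twist":[[0,0,0],[0,0,0],[0,0,0],[0,0,0],[0,0,0],[0,0,0],[0,0,0],[0,0,0],[0,0,0],[0,0,0]],"slide":[[0,0,0.6],[0,0,0.8],[0,0,0.8],[0,0,0.5],[0,0,0.15],[0,0,0],[0,0,0],[0,0,0],[0,0,0],[0,0,0]],"grip":[0.1,0.1,0.1,0.1,0.1,0.1,-1,-1,-1,-1]}' 50
python3 -m jog '{"twist":[[0,0,0],[0,0,0],[0,0,0],[0,0,0.45],[0,0,0.45],[0,0,0],[0,0,0]],"slide":[[0,0,0],[0,0,-0.15],[0,0,0],[0,0,0],[0,0,0],[0,0,0],[0,0,0]],"grip":[-1,-1,-1,-1,-1,-1,-1]}' 60
python3 - <<'E'
from m import *
go([591.8,-14.8,80],6.7)
E
```

```text
time: 38.85
tcp_pos: [592.1, -13.9, 81.4]
orientation: [[0.981, 0.194, 0.002], [0.194, -0.981, -0.0], [0.001, 0.001, -1.0]]
ft_force: [-0.9, 0.6, -0.2]
opening: 38.6
time: 39.43
tcp_pos: [591.3, -14.1, 84.3]
orientation: [[0.993, 0.118, -0.0], [0.118, -0.993, -0.001], [-0.0, 0.001, -1.0]]
ft_force: [-0.6, -1.5, -1.2]
opening: 38.5
t 39.43 tcp [591.3 -14.1  84.3] yaw 6.78 tilt [-0.02 -0.03] open 38.5 F [-0.6 -1.5 -1.2]
twist z units 0.016 slide [0.016 0.029 0.172]
```

Lower until contact, release, rise.

```bash
python3 -m jog '{"twist":[[0,0,0],[0,0,0],[0,0,0]],"slide":[[0,0,0.12],[0,0,0],[0,0,0]],"grip":[-1,-1,-1]}' 60;python3 -m jog '{"twist":[[0,0,0],[0,0,0],[0,0,0]],"slide":[[0,0,0.06],[0,0,0],[0,0,0]],"grip":[-1,-1,-1]}' 60
```

```text
time: 39.68
tcp_pos: [592.1, -14.0, 81.4]
orientation: [[0.993, 0.117, 0.001], [0.117, -0.993, -0.0], [0.001, 0.001, -1.0]]
ft_force: [0.9, -1.7, -1.1]
opening: 38.1
time: 39.93
tcp_pos: [592.2, -14.0, 81.3]
orientation: [[0.993, 0.117, 0.001], [0.117, -0.993, -0.0], [0.001, 0.0, -1.0]]
ft_force: [-2.5, -1.0, 6.7]
opening: 38.7
```

```bash
python3 -m jog '{"twist":[[0,0,0],[0,0,0],[0,0,0],[0,0,0],[0,0,0],[0,0,0],[0,0,0],[0,0,0],[0,0,0],[0,0,0]],"slide":[[0,0,0],[0,0,0],[0,0,0],[0,0,-0.5],[0,0,-1],[0,0,-1],[0,0.4,-0.7],[0,0.6,0],[0,0,0],[0,0,0]],"grip":[0.1,0.1,0.1,0.1,0.1,0.1,0.1,0.1,0.1,0.1]}' 60
python3 - <<'E'
from m import *
go([591.8,-14.8,80],6.7)
c=calibration("wrist"); im=capture("wrist");cv2.imwrite("pics/w23.png",im); pickle.dump(c,open("pics/w23.pkl","wb"))
crop(im,120,100,420,250,2.6,"pics/w23c.png")
E
```

```text
time: 40.77
tcp_pos: [593.9, -39.3, 159.4]
orientation: [[0.993, 0.115, -0.001], [0.115, -0.993, 0.0], [-0.001, -0.001, -1.0]]
ft_force: [-0.2, 0.0, 0.3]
opening: 46.8
t 40.77 tcp [593.9 -39.3 159.4] yaw 6.61 tilt [-0.05  0.02] open 46.8 F [-0.2  0.   0.3]
twist z units -0.017 slide [ 0.03  -0.982  3.177]
```

View pics/w23c.png

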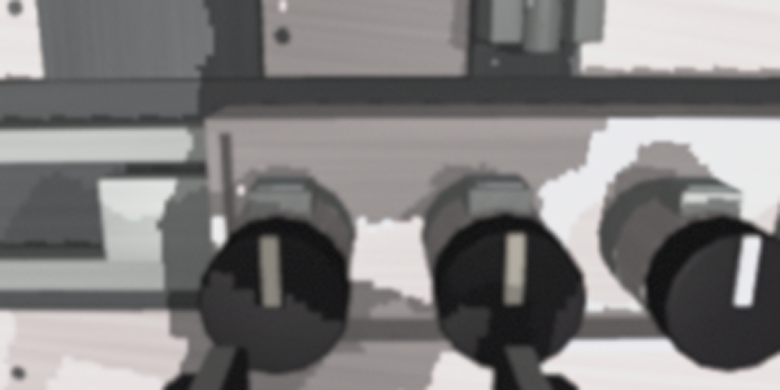

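```bash
python3 -m jog '{"twist":[[0,0,-1],[0,0,-1],[0,0,-1],[0,0,-1],[0,0,-1],[0,0,-1],[0,0,-1],[0,0,-1],[0,0,-1],[0,0,-1]],"slide":[[0,0,-0.8],[0,0,-0.4],[0,0,0],[0,0,0],[0,0,0],[0,0,0],[0,0,0],[0,0,0],[0,0,0],[0,0,0]],"grip":[-1,-1,-1,-1,-1,-1,-1,-1,-1,-1]}' 30
python3 -m jog '{"twist":[[0,0,-1],[0,0,-1],[0,0,-1],[0,0,-1],[0,0,-1],[0,0,-1],[0,0,-1],[0,0,-1],[0,0,0],[0,0,0]],"slide":[[0,0,0],[0,0,0],[0,0,0],[0,0,0],[0,0,0],[0,0,0],[0,0,0],[0,0,0],[0,0,0],[0,0,0]],"grip":[-1,-1,-1,-1,-1,-1,-1,-1,-1,-1]}' 30
python3 - <<'E'
from m import *
p=tray(0,-170); print(p); go([*p,65],96.72); print(get_state()["joints"])
E
```

```text
time: 41.65
tcp_pos: [593.0, -37.9, 187.7]
orientation: [[0.545, 0.838, -0.004], [0.838, -0.545, 0.001], [-0.001, -0.004, -1.0]]
ft_force: [0.7, 0.3, -0.3]
opening: 0.3
time: 42.48
tcp_pos: [593.3, -38.1, 188.2]
orientation: [[-0.115, 0.993, -0.003], [0.993, 0.115, 0.001], [0.001, -0.003, -1.0]]
ft_force: [0.6, 0.4, 0.4]
opening: -0.2
[ 624.09296003 -286.73207675]
t 42.48 tcp [593.3 -38.1 188.2] yaw 96.59 tilt [-0.17  0.04] open -0.2 F [0.6 0.4 0.4]
twist z units -0.026 slide [-10.02    0.058   4.93 ]
[-7.88062720e+00  1.69370259e+01  9.98389269e+01  1.65447500e-02
  6.33945587e+01 -1.44804115e+01]
```

```bash
python3 -m jog '{"twist":[[0,0,0],[0,0,0],[0,0,0],[0,0,0],[0,0,0],[0,0,0],[0,0,0],[0,0,0],[0,0,0],[0,0,0]],"slide":[[-0.4,0,0],[-0.8,0,0],[-1,0,0],[-1,0,0],[-1,0,0],[-1,0,0],[-1,0,0],[-1,0,0],[-1,0,0],[-0.9,0,0]],"grip":[-1,-1,-1,-1,-1,-1,-1,-1,-1,-1]}' 30
python3 -m jog '{"twist":[[0,0,0],[0,0,0],[0,0,0],[0,0,0],[0,0,0],[0,0,0],[0,0,0],[0,0,0]],"slide":[[-0.6,0,0],[-0.3,0.05,0],[0,0,0],[0,0,0.6],[0,0,0.9],[0,0,0.5],[0,0,0],[0,0,0]],"grip":[-1,-1,-1,-1,-1,-1,-1,-1]}' 30
python3 - <<'E'
from m import *
p=tray(0,-170); print(p); go([*p,65],96.72)
c=calibration("wrist"); im=capture("wrist");cv2.imwrite("pics/w24.png",im); pickle.dump(c,open("pics/w24.pkl","wb"))
E
```

```text
time: 43.32
tcp_pos: [620.6, -266.9, 189.3]
orientation: [[-0.115, 0.993, -0.0], [0.993, 0.115, -0.0], [-0.0, -0.001, -1.0]]
ft_force: [-0.1, 1.0, 0.3]
opening: 0.1
time: 43.98
tcp_pos: [624.0, -285.3, 138.4]
orientation: [[-0.118, 0.993, -0.003], [0.993, 0.118, 0.002], [0.002, -0.003, -1.0]]
ft_force: [-0.3, 0.3, -0.3]
opening: -0.0
[ 624.09296003 -286.73207675]
t 43.98 tcp [ 624.  -285.3  138.4] yaw 96.76 tilt [-0.16  0.1 ] open -0.0 F [-0.3  0.3 -0.3]
twist z units 0.008 slide [-5.800e-02 -2.000e-03  2.937e+00]
```

View pics/w24.png

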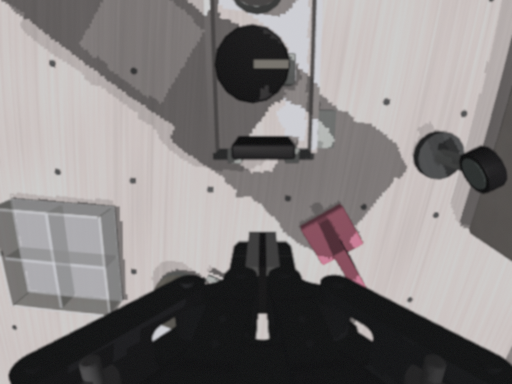

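```bash
python3 - <<'E'
from m import *
for n,q,z in [("jar",(419,199),80),("pink top",(393,137),76),("pink foot",(381,147),12),("driver tip",(403,188),8)]: print(n,np.round(at("top",q,z),1))
c=pickle.load(open("pics/w24.pkl","rb"))
print(at("w",(335,233),12,c),at("w",(216,275),5,c), at("w",(362,285),76,c))
E
```

```text
jar [ 548.6 -411.    80. ]
pink top [ 707.8 -344.1   76. ]
pink foot [ 691.5 -329.9   12. ]
driver tip [ 581.4 -391.9    8. ]
[ 698.93531522 -324.01003875   12.        ] [ 588.51186419 -387.71266098    5.        ] [ 708.69941667 -338.31559272   76.        ]
```

```bash
python3 -m jog '{"twist":[[0,0,0],[0,0,0],[0,0,0],[0,0,0],[0,0,0],[0,0,0],[0,0,0]],"slide":[[0.4,0,0],[0,0,0.6],[0,0,1],[0,0,0.9],[0,0,0.4],[0,0,0],[0,0,0]],"grip":[-1,-1,-1,-1,-1,-1,-1]}' 30
python3 - <<'E'
from m import *
p=tray(0,-144); print(p); go([*p,65],96.72)
E
```

```text
time: 44.62
tcp_pos: [623.4, -276.5, 66.7]
orientation: [[-0.117, 0.993, -0.001], [0.993, 0.117, 0.001], [0.001, -0.001, -1.0]]
ft_force: [0.8, 0.2, 0.7]
opening: 0.1
[ 621.05050732 -260.91070031]
t 44.62 tcp [ 623.4 -276.5   66.7] yaw 96.72 tilt [-0.06  0.03] open 0.1 F [0.8 0.2 0.7]
twist z units -0.001 slide [ 0.629 -0.02   0.069]
```

Now creep into contact.

```bash
python3 -m jog '{"twist":[[0,0,0],[0,0,0],[0,0,0],[0,0,0],[0,0,0],[0,0,0]],"slide":[[0.25,0,0],[0.2,0,0],[0.1,0,0],[0.06,0,0],[0.04,0,0],[0,0,0]],"grip":[-1,-1,-1,-1,-1,-1]}'
python3 -m jog '{"twist":[[0,0,0],[0,0,0],[0,0,0],[0,0,0]],"slide":[[0.05,0,0],[0.05,0,0],[0.05,0,0],[0,0,0]],"grip":[-1,-1,-1,-1]}'
```

```text
time: 45.12
tcp_pos: [622.0, -260.5, 67.8]
orientation: [[-0.117, 0.993, 0.001], [0.993, 0.117, -0.0], [-0.0, 0.001, -1.0]]
ft_force: [-0.2, -0.7, 0.4]
opening: 0.2
time: 45.45
tcp_pos: [621.6, -257.7, 67.6]
orientation: [[-0.117, 0.993, 0.001], [0.993, 0.117, -0.001], [-0.001, 0.001, -1.0]]
ft_force: [0.4, -3.4, -1.1]
opening: 0.4
```

```bash
for i in 1 2 3; do python3 -m jog '{"twist":[[0,0,0],[0,0,0],[0,0,0],[0,0,0]],"slide":[[0.04,0,0],[0.04,0,0],[0.04,0,0],[0.04,0,0]],"grip":[-1,-1,-1,-1]}' | egrep "tcp|force"; done
```

```text
tcp_pos: [621.0, -253.2, 67.5]
ft_force: [0.0, -3.8, 0.9]
tcp_pos: [620.8, -251.3, 67.6]
ft_force: [0.1, -10.9, -1.5]
tcp_pos: [620.8, -250.6, 67.7]
ft_force: [0.4, -16.7, -3.7]
```

```bash
for i in 1 2 3; do python3 -m jog '{"twist":[[0,0,0],[0,0,0],[0,0,0]],"slide":[[0.03,0,0],[0.03,0,0],[0.02,0,0]],"grip":[-1,-1,-1]}' | egrep "tcp|force"; done
```

```text
tcp_pos: [620.2, -246.4, 67.6]
ft_force: [-0.7, -8.0, -0.4]
tcp_pos: [619.7, -242.2, 67.6]
ft_force: [-0.0, -4.0, 1.4]
tcp_pos: [619.0, -237.8, 67.0]
ft_force: [-0.6, 0.6, -0.3]
```

```bash
python3 - <<'E'
from m import *
im=capture("wrist");cv2.imwrite("pics/w25.png",im)
E
for i in 1 2; do python3 -m jog '{"twist":[[0,0,0],[0,0,0],[0,0,0],[0,0,0],[0,0,0]],"slide":[[0.04,0,0],[0.05,0,0],[0.05,0,0],[0.05,0,0],[0.05,0,0]],"grip":[-1,-1,-1,-1,-1]}' | egrep "tcp|force"; done
```

```text
tcp_pos: [618.4, -232.7, 67.1]
ft_force: [0.3, 0.0, 0.2]
tcp_pos: [617.9, -228.0, 67.3]
ft_force: [0.2, -3.7, -2.2]
```

View pics/w25.png

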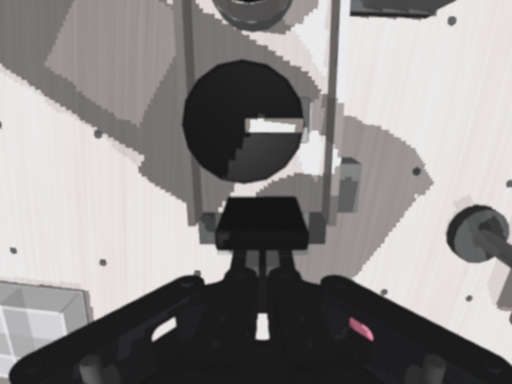

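```bash
for i in 1 2 3 4; do python3 -m jog '{"twist":[[0,0,0],[0,0,0],[0,0,0],[0,0,0],[0,0,0],[0,0,0],[0,0,0],[0,0,0],[0,0,0],[0,0,0]],"slide":[[0.07,0,0],[0.08,0,0],[0.08,0,0],[0.08,0,0],[0.08,0,0],[0.08,0,0],[0.08,0,0],[0.08,0,0],[0.08,0,0],[0.08,0,0]],"grip":[-1,-1,-1,-1,-1,-1,-1,-1,-1,-1]}' | egrep "tcp|force"; done
python3 - <<'E'
from m import *
im=capture("wrist");cv2.imwrite("pics/w26.png",im)
go([603,-121,67],96.72)
E
```

```text
tcp_pos: [615.5, -207.3, 67.3]
ft_force: [-0.1, -3.5, -0.5]
tcp_pos: [613.1, -187.8, 67.3]
ft_force: [-0.1, -2.9, 0.4]
tcp_pos: [610.8, -168.2, 67.3]
ft_force: [-1.3, -3.5, 1.6]
tcp_pos: [608.5, -148.5, 67.2]
ft_force: [-2.6, -3.2, 1.4]
t 51.47 tcp [ 608.5 -148.    67.2] yaw 96.7 tilt [-0.    0.04] open -0.1 F [-1.4 -2.7  1. ]
twist z units -0.004 slide [ 1.097 -0.094  0.007]
```

View pics/w26.png

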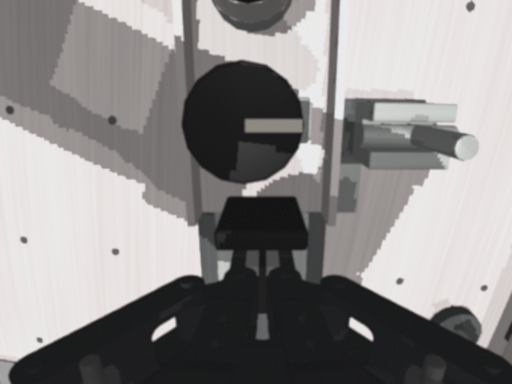

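```bash
for i in 1 2 ; do python3 -m jog '{"twist":[[0,0,0],[0,0,0],[0,0,0],[0,0,0],[0,0,0],[0,0,0],[0,0,0],[0,0,0]],"slide":[[0.06,0,0],[0.06,0,0],[0.06,0,0],[0.06,0,0],[0.06,0,0],[0.06,0,0],[0.06,0,0],[0.06,0,0]],"grip":[-1,-1,-1,-1,-1,-1,-1,-1]}' | egrep "tcp|force"; done
```

```text
tcp_pos: [607.2, -136.6, 67.2]
ft_force: [-1.3, -3.1, -0.4]
tcp_pos: [605.8, -124.7, 67.2]
ft_force: [-0.6, -3.4, -1.2]
```

```bash
for i in 1 2 3; do python3 -m jog '{"twist":[[0,0,0],[0,0,0],[0,0,0]],"slide":[[0.04,0,0],[0.04,0,0],[0,0,0]],"grip":[-1,-1,-1]}' | egrep "tcp|force"; done
```

```text
tcp_pos: [605.5, -122.5, 67.2]
ft_force: [0.2, -2.5, -2.0]
tcp_pos: [605.3, -120.7, 67.2]
ft_force: [0.3, -2.2, -1.5]
tcp_pos: [605.3, -120.3, 67.3]
ft_force: [0.5, -6.8, -0.9]
```

Contact with the stop seems to begin; press on a little.

```bash
for i in 1 2 3; do python3 -m jog '{"twist":[[0,0,0],[0,0,0],[0,0,0]],"slide":[[0.04,0,0],[0.03,0,0],[0,0,0]],"grip":[-1,-1,-1]}' | egrep "tcp|force"; done
```

```text
tcp_pos: [605.3, -120.3, 67.3]
ft_force: [0.6, -11.1, -3.7]
tcp_pos: [605.4, -120.3, 67.4]
ft_force: [0.5, -15.2, -4.7]
tcp_pos: [605.4, -120.3, 67.4]
ft_force: [0.8, -19.6, -6.2]
```

```bash
python3 -m jog '{"twist":[[0,0,0],[0,0,0],[0,0,0],[0,0,0],[0,0,0],[0,0,0],[0,0,0],[0,0,0]],"slide":[[-0.3,0,0],[-0.8,0,0],[-0.8,0,0],[0,0,-0.5],[0,0,-1],[0,0,-1],[0,0,-0.5],[0,0,0]],"grip":[-1,-1,-1,-1,-1,-1,-1,-1]}'
python3 - <<'E'
from m import *
c=calibration("wrist"); im=capture("wrist");cv2.imwrite("pics/w27.png",im); pickle.dump(c,open("pics/w27.pkl","wb"))
im=capture("top");cv2.imwrite("pics/t27.png",im)
for q in [(140,93),(300,96),(385,98)]: print(at("top",q,0))
for q in [(140,80),(385,81)]: print(at("top",q,100),at("top",q,200))
E
```

```text
time: 54.97
tcp_pos: [613.2, -160.8, 147.0]
orientation: [[-0.117, 0.993, 0.008], [0.993, 0.117, -0.001], [-0.002, 0.008, -1.0]]
ft_force: [0.3, -0.2, 0.4]
opening: -0.2
[825.36876235 334.51440783   0.        ]
[ 829.61748437 -107.1369883     0.        ]
[ 830.42166009 -342.4940589     0.        ]
[832.03277125 309.48310719 100.        ] [802.30869183 282.96498078 200.        ]
[ 847.1970023  -315.41354286  100.        ] [ 816.18523498 -288.86786049  200.        ]
```

View pics/w27.png

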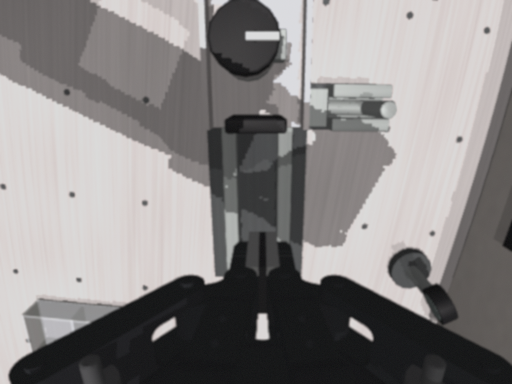

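View pics/t27.png

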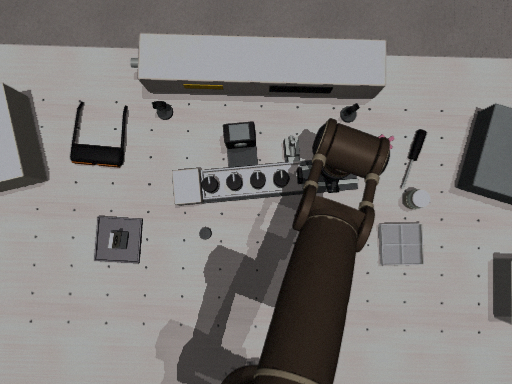

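```bash
python3 - <<'E'
from m import *
c=pickle.load(open("pics/w27.pkl","rb"))
print("knob",at("w",(386,109),84,c), "top", at("top",(130+467/2.9,60+227/2.9),84))
p=np.array([592.8,-21.6]); k=at("w",(386,109),84,c)[:2]-p
print("local",k[0]*np.cos(TH)+k[1]*np.sin(TH),-k[0]*np.sin(TH)+k[1]*np.cos(TH))
print("plate",at("w",(256,120),93,c)); q=at("w",(256,120),93,c)[:2]-p; print(-q[0]*np.sin(TH)+q[1]*np.cos(TH))
E
python3 -m jog '{"twist":[[0,0,0],[0,0,-1],[0,0,-1],[0,0,-1],[0,0,-1],[0,0,-1],[0,0,-1],[0,0,-1],[0,0,-1],[0,0,-1]],"slide":[[0,0,-0.6],[0,0,0],[0,0,0],[0,0,0],[0,0,0],[0,0,0],[0,0,0],[0,0,0],[0,0,0],[0,0,0]],"grip":[-1,-1,-1,-1,-0.6,-0.2,-0.2,-0.2,-0.2,-0.2]}' 30
python3 -m jog '{"twist":[[0,0,-1],[0,0,-1],[0,0,-1],[0,0,-1],[0,0,-1],[0,0,-1],[0,0,-1],[0,0,-1],[0,0,-1],[0,0,0]],"slide":[[0,0,0],[0,0,0],[0,0,0],[0,0,0],[0,0,0],[0,0,0],[0,0,0],[0,0,0],[0,0,0],[0,0,0]],"grip":[-0.2,-0.2,-0.2,-0.2,-0.2,-0.2,-0.2,-0.2,-0.2,-0.2]}' 30
python3 - <<'E'
from m import *
go([697,-82,140],-173.28)
E
```

```text
knob [687.05936053 -82.45799811  84.        ] top [695.94471306 -79.58533222  84.        ]
local 86.49034040324048 -71.46988176671289
plate [602.9840013  -99.46116582  93.        ]
-78.51795444168816
time: 55.9
tcp_pos: [608.4, -159.8, 154.6]
orientation: [[-0.788, 0.616, -0.004], [0.616, 0.788, 0.002], [0.005, -0.001, -1.0]]
ft_force: [-0.8, -0.3, -0.8]
opening: 34.3
time: 56.73
tcp_pos: [608.4, -159.9, 154.8]
orientation: [[-0.993, -0.118, -0.004], [-0.118, 0.993, 0.002], [0.004, 0.002, -1.0]]
ft_force: [-0.6, -0.8, -0.2]
opening: 34.0
t 56.73 tcp [ 608.4 -159.9  154.8] yaw -173.2 tilt [-0.24  0.11] open 34.0 F [-0.6 -0.8 -0.2]
twist z units 0.016 slide [-3.883  2.679  0.591]
```

```bash
python3 -m jog '{"twist":[[0,0,0],[0,0,0],[0,0,0],[0,0,0],[0,0,0],[0,0,0],[0,0,0],[0,0,0],[0,0,0]],"slide":[[-0.4,0.4,0],[-0.8,0.6,0],[-1,0.7,0],[-0.8,0.6,0],[-0.6,0.35,0.2],[-0.2,0,0.3],[0,0,0],[0,0,0],[0,0,0]],"grip":[-0.2,-0.2,-0.2,-0.2,-0.2,-0.2,-0.2,-0.2,-0.2]}' 30
python3 - <<'E'
from m import *
go([697,-82,140],-173.28)
c=calibration("wrist"); im=capture("wrist");cv2.imwrite("pics/w28.png",im); pickle.dump(c,open("pics/w28.pkl","wb"))
E
```

```text
time: 57.48
tcp_pos: [695.4, -84.5, 143.8]
orientation: [[-0.993, -0.116, -0.002], [-0.116, 0.993, 0.0], [0.002, 0.0, -1.0]]
ft_force: [-0.4, -0.6, -0.6]
opening: 34.4
t 57.48 tcp [695.4 -84.5 143.8] yaw -173.36 tilt [-0.14  0.01] open 34.4 F [-0.4 -0.6 -0.6]
twist z units -0.016 slide [-0.075  0.091  0.153]
```

View pics/w28.png

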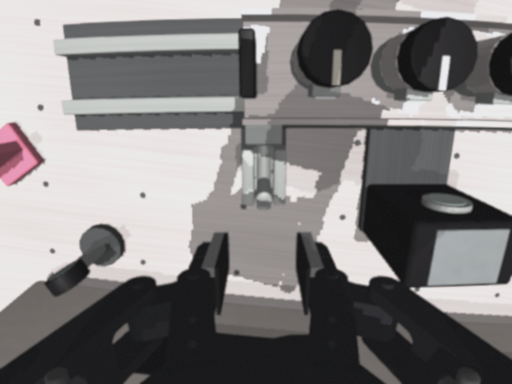

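```bash
python3 - <<'E'
from m import *
c=pickle.load(open("pics/w28.pkl","rb"))
im=cv2.imread("pics/w28.png"); crop(im,220,110,310,220,5,"pics/w28c.png")
k=at("w",(264,201),84,c); print(k); go([k[0],k[1],55],-173.28)
E
```

```text
[690.05810303 -82.21251659  84.        ]
t 57.53 tcp [695.6 -84.7 144.4] yaw -173.38 tilt [-0.08  0.  ] open 34.8 F [ 0.5 -0.2  0.2]
twist z units -0.019 slide [0.209 0.126 3.574]
```

View pics/w28c.png

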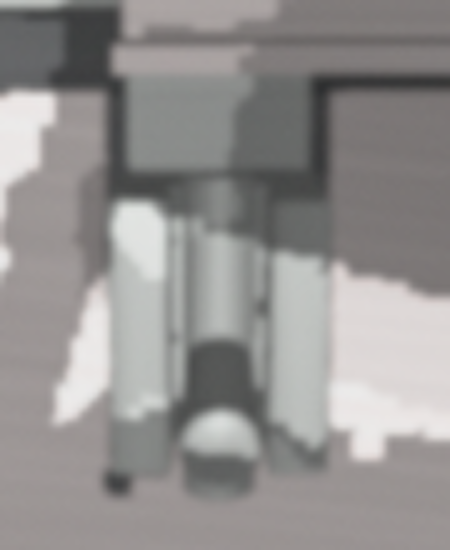

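```bash
python3 -m jog '{"twist":[[0,0,0],[0,0,0],[0,0,0],[0,0,0],[0,0,0],[0,0,0],[0,0,0],[0,0,0]],"slide":[[0.17,0.11,0],[0,0,0.5],[0,0,1],[0,0,1],[0,0,0.7],[0,0,0.3],[0,0,0],[0,0,0]],"grip":[-0.2,-0.2,-0.2,-0.2,-0.2,-0.2,-0.2,-0.2]}' 30
python3 - <<'E'
from m import *
go([691,-82,56],-173.28)
c=calibration("wrist"); im=capture("wrist");cv2.imwrite("pics/w29.png",im)
E
```

```text
time: 58.2
tcp_pos: [691.8, -82.0, 57.0]
orientation: [[-0.993, -0.116, -0.0], [-0.116, 0.993, 0.0], [0.0, 0.0, -1.0]]
ft_force: [-0.2, 0.2, 1.0]
opening: 34.2
t 58.2 tcp [691.8 -82.   57. ] yaw -173.32 tilt [-0.03  0.  ] open 34.2 F [-0.2  0.2  1. ]
twist z units -0.007 slide [0.033 0.002 0.042]
```

View pics/w29.png

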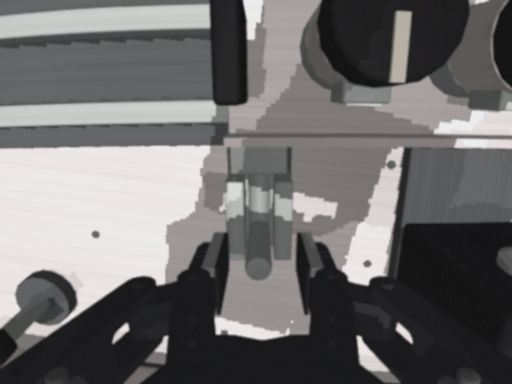

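Knob top at (258,268), centred between the pads at (215,270) and (305,270). Close on it.

```bash
python3 -m jog '{"twist":[[0,0,0],[0,0,0],[0,0,0],[0,0,0],[0,0,0],[0,0,0]],"slide":[[0,0,0],[0,0,0],[0,0,0],[0,0,0],[0,0,0],[0,0,0]],"grip":[-1,-1,-1,-1,-1,-1]}' 30
python3 -m jog '{"twist":[[0,0,0],[0,0,0],[0,0,0],[0,0,0],[0,0,0]],"slide":[[0.08,0,0],[0.08,0,0],[0.08,0,0],[0.08,0,0],[0.08,0,0]],"grip":[-1,-1,-1,-1,-1]}'
```

```text
time: 58.75
tcp_pos: [693.8, -83.3, 59.4]
orientation: [[-0.993, -0.117, 0.004], [-0.117, 0.993, -0.002], [-0.004, -0.003, -1.0]]
ft_force: [-0.7, -6.4, 5.3]
opening: 10.6
time: 59.17
tcp_pos: [685.2, -84.4, 59.5]
orientation: [[-0.993, -0.117, 0.007], [-0.117, 0.993, -0.002], [-0.007, -0.003, -1.0]]
ft_force: [2.2, -4.8, 3.5]
opening: 10.6
```

```bash
for i in 1 2 3 4; do python3 -m jog '{"twist":[[0,0,0],[0,0,0],[0,0,0]],"slide":[[0.06,0,0],[0.06,0,0],[0.04,0,0]],"grip":[-1,-1,-1]}' | egrep "tcp|force|open"; done
```

```text
tcp_pos: [681.1, -84.9, 59.5]
ft_force: [2.2, -5.5, 3.8]
opening: 10.9
tcp_pos: [677.1, -85.3, 59.5]
ft_force: [2.8, -5.6, 3.7]
opening: 10.7
tcp_pos: [673.2, -85.8, 59.5]
ft_force: [2.3, -5.5, 3.5]
opening: 10.6
tcp_pos: [669.8, -86.2, 59.5]
ft_force: [5.6, -4.9, 1.5]
opening: 10.9
```

```bash
for i in 1 2 3; do python3 -m jog '{"twist":[[0,0,0],[0,0,0],[0,0,0]],"slide":[[0.04,0,0],[0.04,0,0],[0,0,0]],"grip":[-1,-1,-1]}' | egrep "tcp|force|open"; done
```

```text
tcp_pos: [669.7, -86.2, 59.5]
ft_force: [7.4, -5.0, -0.8]
opening: 10.8
tcp_pos: [669.7, -86.3, 59.6]
ft_force: [11.1, -3.0, -4.1]
opening: 11.2
tcp_pos: [669.5, -86.3, 59.7]
ft_force: [16.2, -2.8, -6.7]
opening: 10.8
```

```bash
python3 -m jog '{"twist":[[0,0,0],[0,0,0],[0,0,0],[0,0,0],[0,0,0],[0,0,0],[0,0,0],[0,0,0],[0,0,0],[0,0,0]],"slide":[[-0.14,0,0],[0,0,0],[0,0,0],[0,0,0],[0,0,0],[0,0,-0.5],[0,0,-1],[0,0,-1],[0,0,-1],[0,0,-1]],"grip":[-1,-1,-0.4,-0.3,-0.2,-0.2,-0.2,-0.2,-0.2,-0.2]}' 30
python3 -m jog '{"twist":[[0,0,0],[0,0,0],[0,0,0],[0,0,0]],"slide":[[0,0,-0.3],[0,0,0],[0,0,0],[0,0,0]],"grip":[-0.2,-0.2,-0.2,-0.2]}' 30
python3 - <<'E'
from m import *
c=calibration("wrist"); im=capture("wrist");cv2.imwrite("pics/w30.png",im); pickle.dump(c,open("pics/w30.pkl","wb"))
im=capture("top");cv2.imwrite("pics/t30.png",im)
E
```

```text
time: 61.75
tcp_pos: [663.1, -84.5, 171.3]
orientation: [[-0.993, -0.117, -0.001], [-0.117, 0.993, 0.001], [0.001, 0.001, -1.0]]
ft_force: [1.1, 0.3, -0.2]
opening: 34.3
time: 62.08
tcp_pos: [662.2, -84.7, 175.2]
orientation: [[-0.993, -0.117, -0.004], [-0.117, 0.993, 0.001], [0.004, 0.001, -1.0]]
ft_force: [-0.6, 0.8, -0.9]
opening: 34.3
```

View pics/w30.png

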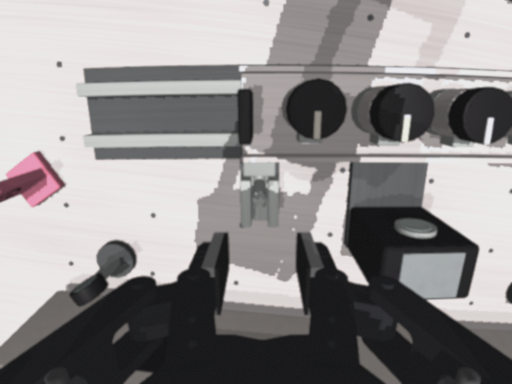

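```bash
python3 -m jog '{"twist":[[0,0,0],[0,0,0],[0,0,0],[0,0,0],[0,0,0],[0,0,0],[0,0,0],[0,0,0],[0,0,0],[0,0,0]],"slide":[[0,0,-0.8],[0,0,-1],[0,0.8,-0.8],[0,1,0],[0,1,0],[0,0.9,0],[0,0.4,0],[0,0,0],[0,0,0],[0,0,0]],"grip":[-0.2,-0.2,-0.2,-0.2,-0.2,-0.2,-0.2,-0.2,-0.2,-0.2]}' 30
python3 - <<'E'
from m import *
go([640,20,230],-173.28)
c=calibration("wrist"); im=capture("wrist");cv2.imwrite("pics/w31.png",im); pickle.dump(c,open("pics/w31.pkl","wb"))
cv2.imwrite("pics/w31b.png",cv2.resize(im,(800,600),interpolation=cv2.INTER_CUBIC))
E
```

```text
time: 63.02
tcp_pos: [651.8, 15.6, 241.5]
orientation: [[-0.993, -0.116, -0.001], [-0.116, 0.993, -0.001], [0.001, -0.001, -1.0]]
ft_force: [0.5, -0.7, -0.7]
opening: 33.9
t 63.02 tcp [651.8  15.6 241.5] yaw -173.32 tilt [-0.06 -0.05] open 33.9 F [ 0.5 -0.7 -0.7]
twist z units -0.008 slide [0.446 0.23  0.461]
```

View pics/w31b.png

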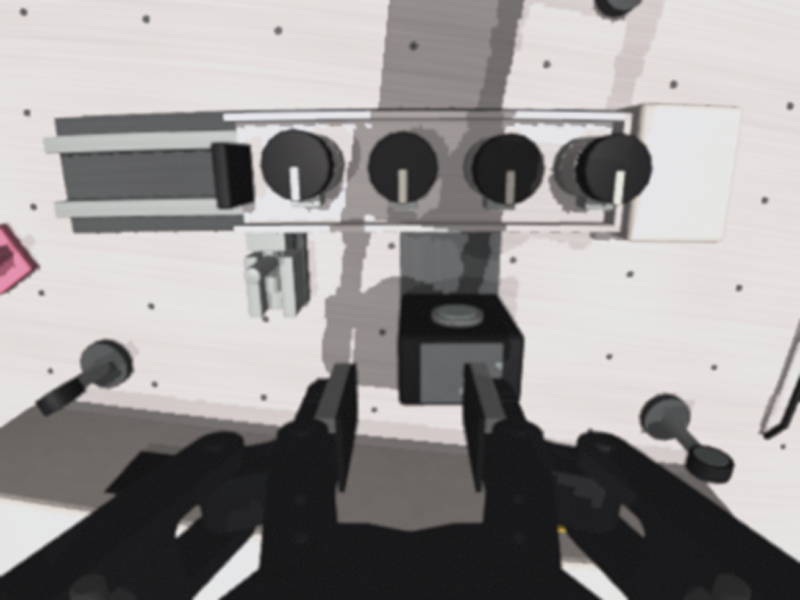

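```bash
python3 - <<'E'
from m import *
B=[(180,105,196,129),(252,105,264,131),(320,107,334,131),(388,106,403,132)]
lines("pics/w31.png","pics/w31.pkl",B,th=90)
c=pickle.load(open("pics/w31.pkl","rb"));im=cv2.imread("pics/w31.png")
crop(im,135,65,435,210,2.6,"pics/w31c.png")
k=at("w",(253/1.5625,268/1.5625),84,c); print("knob",k)
d=k[:2]-[592.8,-21.6]; print("local x",d[0]*np.cos(TH)+d[1]*np.sin(TH))
E
```

```text
(180, 105, 196, 129) yaw 0.4 mid [602. -54.] len 20.4 w 14.0
(252, 105, 264, 131) yaw 6.8 mid [596.7   6.4] len 19.3 w 10.3
(320, 107, 334, 131) yaw 7.3 mid [589.5  66.1] len 18.1 w 4.4
(388, 106, 403, 132) yaw 4.6 mid [582.4 127.5] len 20.3 w 11.0
knob [659.73756586 -83.64411396  84.        ]
local x 59.21745398835359
```

View pics/w31c.png

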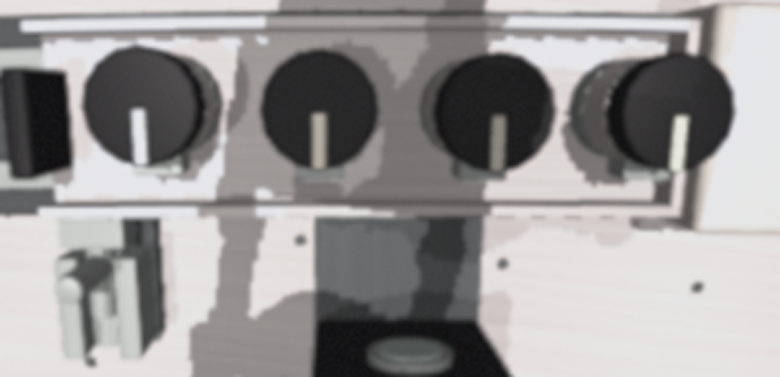

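```bash
python3 - <<'E'
from m import *
lines("pics/w31.png","pics/w31.pkl",[(182,105,194,125),(388,106,402,128),(388,106,402,130)],th=110)
E
```

```text
(182, 105, 194, 125) yaw 6.3 mid [599.6 -53.9] len 15.8 w 5.7
(388, 106, 402, 128) yaw 6.9 mid [580.2 127.4] len 16.3 w 5.7
(388, 106, 402, 130) yaw 7.1 mid [581.1 127.5] len 18.0 w 5.8
```

```bash
python3 - <<'E'
from m import *
lines("pics/w31.png","pics/w31.pkl",[(182,105,194,125),(388,106,402,128)],th=150)
im=capture("top");cv2.imwrite("pics/t31.png",im)
im=capture("scene");cv2.imwrite("pics/s31.png",im);crop(im,130,140,400,290,2.9,"pics/s31c.png")
E
```

```text
(182, 105, 194, 125) yaw 6.7 mid [599.7 -53.9] len 15.4 w 4.8
(388, 106, 402, 128) yaw 7.0 mid [580.4 127.4] len 15.8 w 4.7
```

View pics/s31c.png

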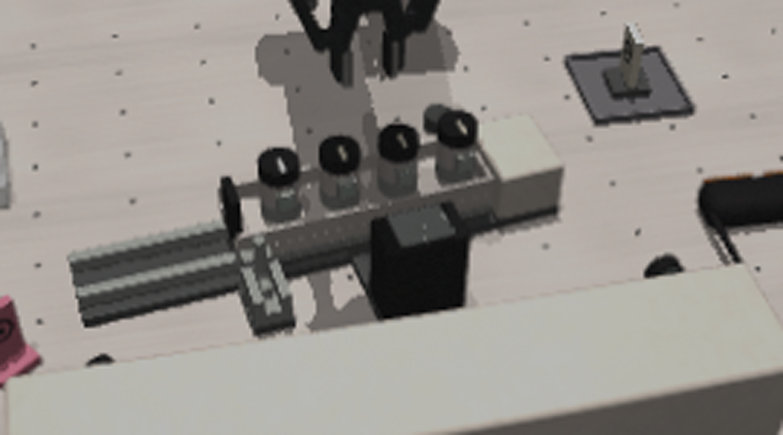

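View pics/t31.png

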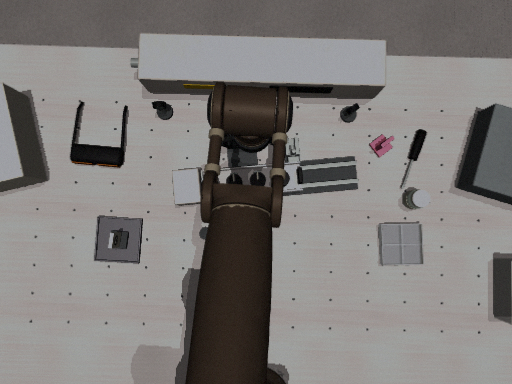

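```bash
python3 - <<'E'
from plant import *
print(finish_job())
E
```

```text
the job is handed in; nothing more can be done
None
```

I finished the job in the order asked and handed it in at about 63 s. No verdict came back.

- **Target:** it stands in the grey parking tray, inside the walls. The pink look-alike was left alone.
- **Cells:** all four stand upright in the carriage's tray. Their cap lines last read 6.7, 6.8, 7.3 and 7.0 degrees, against the shuttle's 6.7, so the windows face the scanner's side squarely. One cell first stood about 4.5 degrees off; I gripped it again and turned it.
- **Carriage:** it passed the catch at about 17 N, then slid at about 3 N. At the stop the tool held still while the force rose to about 20 N. The last pictures show the tray's end against the housing.
- **Bolt:** it travelled about 24 mm with the knob gripped, until it stopped hard at 16 N. The pictures show it in the keeper. My camera estimates of the knob's position disagreed by several mm, so I relied on the travel and the force here.

The gripper was clear of everything when I handed in. In the last pictures the bystanders I could see were where they had been; the arm hid most of the collar from the top camera, but it showed in the scene view.

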